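# Shut and screw down the cover of a terminal box

### The job

Push the open cover of the grey terminal box fully shut. Then take the flat screwdriver from its stand and, with its blade in the slots, turn both captive screws of the cover - one on the level top, one on the sloping front - clockwise to locked, so that each slot lies across the box in line with its two dots. Put the screwdriver back upright in its stand, flange on the block, and leave everything else where it stands.

Things in the scene. Friction and masses are not known exactly. Their poses are not given: they have to be found in the camera images.
- box: Grey terminal box fixed to the worktop, open on top, 150 (x) by 140 mm (y), 88 mm high at the back; from 70 mm in front of the back its sides slope down at 30 degrees to 42 mm at the front. Origin at the centre of its underside, z up; its sloping front faces its own -x, to the robot's right (yaw 70 to 100 degrees).
- cover (a joint): Hinge of the box's bent aluminium cover (4 mm sheet, 0.3 kg): 0 = shut, grows (rad, to 1.2) as its front rises. Axis along the box's y at its x = 75, z = 88 mm. Stiff: the cover stays where left; 5 N straight down on the lip shuts it. Shut, its back 70 mm is level, 92 mm high; the rest slopes down to the front at 30 degrees. Both screws move with it.
- cover_lip (a point): Centre of the top side of the small lip (18 x 44 mm) on the middle of the cover's front edge: push here. Axes of the cover (those of the box when shut). Shut, it lies at x = -82, z = 46 mm of the box; it rises on an arc about the hinge, 163 mm from it, and comes up to 15 mm nearer to it when open.
- screw_top (a joint): Captive quarter-turn screw in the level part of the cover. Value = turn clockwise seen from outside (rad): 0 = slot front to back, 1.57 = slot across the box, parallel to the hinge and in line with two small black dots = locked. Stops at 0 and 1.62; friction 0.06 N m, stays where left.
- screw_top_slot (a point): Centre of that screw's slot at the head's top: z out of the panel along the screw's axis, x along the slot (turns with it). Head 24 mm across in a fixed flush collar 33 mm across, both 6 mm above the panel. Slot 5 mm wide (bevelled to 7.8 at the mouth), 6 mm deep, right across the head, ends closed by the collar. Cover shut: x = 39, y = -22, z = 98 mm of the box, axis vertical.
- screw_slope (a joint): The same kind of screw in the sloping part of the cover; same values.
- screw_slope_slot (a point): Centre of the sloping screw's slot at the head's top; same sizes and axes as the other. Cover shut: about x = -36, y = 22, z = 75 mm of the box, axis leaning 30 degrees from vertical towards the box's front.
- driver: Flat screwdriver, about 110 g. Origin at the middle of the blade's tip; z from tip to handle, x along the blade's width. Blade 18 mm wide (x), 2.5 thick (y), 14 long; shaft 10 mm thick; black flange 36 mm across at z = 62 to 68 mm; black handle 24 x 24 mm, flats facing x and y, z = 68 to 132 mm. Stands upright in the stand, flange on its top, any yaw.
- stand: Grey block 64 x 64 x 75 mm fixed to the worktop, with a 25 mm round hole straight down through its middle. Origin at the centre of its underside.
- stand_mouth (a point): Centre of the hole at the stand's top, 75 mm above the worktop. With the driver home, its flange rests here and its tip is 62 mm below.
- crucible: White porcelain crucible, 41 mm across, 34 mm high; a bystander. Origin at the centre of its underside.
- petri: Petri dish, 95 mm across, 19 mm high; a bystander. Origin at the centre of its underside.
- timer: White lab timer, 72 x 62 x 20 mm; a bystander. Origin at the centre of its underside.
- beaker: Glass beaker, 61 mm across, 70 mm high; a bystander. Origin at the centre of its underside.
- dropper: Small brown dropper bottle, 36 mm across, 104 mm high; a bystander. Origin at the centre of its underside.
- flask: Conical glass flask, 59 mm across, 105 mm high; a bystander. Origin at the centre of its underside.
Mind the look-alikes: they are no part of the job. Of the things that look like the driver, the smaller one is meant.

How it is judged:
By the outcome, as a careful person would: the job done as asked, in the order asked, and still so for the second after the job is handed in, with the robot touching nothing.
It also fails if it takes over 72 s, if anything falls off the work surface, if the arm or the gripper's body presses on something with over 40 N, if the wrist force passes 120 N, or if a joint passes its speed limit or range.

### The arm

A 7-joint arm with a two-finger parallel gripper is mounted at the origin on a cart in front of the work surface, level with it; the furniture and walls round the work are solid. World frame = base frame: x ahead of the robot, y to its left, z up, the work surface at z = 0. Lengths are in m, angles in rad, forces in N, time in s.
With the tool pointing down it reaches from about 0.4 to 0.85 m from the base axis. Payload 10.4 kg.
Tool frame: the origin (TCP) lies at the very end of the fingers, on their centre line; the grasp point (between the pads) lies 19 mm behind it; z points along the fingers, y is the line along which they close (so a half turn about z gives the same grasp; the last joint's range is limited). The gripper opens to 87 mm and grips with 3 to 60 N. Pads are 19 mm wide; open, the fingers measure 117 mm over their backs; the gripper's body (75 mm by 190 mm) begins 51 mm behind the grasp point.
Start: joints at [-1.2, 0.332, -0.065, 1.46, 0.022, 1.35, -0.088], TCP at [0.24, 0.577, 0.223] pointing down, gripper open.
Joint ranges: [-2.6, 2.6], [-0.5, 2.12], [-1.47, 1.34], [0.16, 2.42], [-1.27, 4.41], [0.06, 2.06], [-2.6, 2.6]. Speed limits (rad/s): [2.22, 2.22, 2.79, 2.79, 3.14, 3.14, 3.14].

### API

Orientations are given as a unit quaternion [x, y, z, w].
In Python, from bench import r gives the robot as it stands.
- The arm moves only by the shell command python3 -m jog [FORCE], which reads ROWS from standard input. ROWS is a JSON list that holds a single list of rows (three levels of brackets), with 1 to 12 rows, each of 5 numbers: dx, dy, dz in units of 100 mm, then a turn about the tool's z in units of 0.25 rad, then the finger opening in m; each row is the pose to reach, as a shift and turn from the pose commanded when the command began, along the tool's axes at that moment; what a row does not reach only later rows make up. A row lasts 1/10 s, in which the tool goes at most 0.05 m and 0.15 rad, less where a joint would pass 70% of its speed; a pose out of reach is approached as far as the arm can. The fingers move at their own pace and stop on an object; FORCE is the grip in N (left out, the last holds). Time passes only in rows, so rows that do not move let the fingers close. It prints the time, the measured TCP pose, the force, the opening and the grip force at its end. Input that does not fit is refused with a message, and nothing moves.
- r.read_state(): the state, without advancing time (a new reading comes with each control period).
- r.camera(name): name is "side" or "top" or "wrist"; returns a dict with "img" (400x640x3 uint8, red, green, blue), "fx", "fy", "cx", "cy" (pixels), "pose" (4x4, takes a point from camera to world coordinates). Camera axes: x right, y down, z forward; pixel columns grow to the right and rows downward; lengths in m; the calibration is good to about 2 mm. A picture is of the moment at which its call begins. There is no depth.
- r.close_job(): hands the job in; it is judged then, once.
Trained networks look in the newest picture that a camera, given by its name, has taken for a name from the list of things; names that differ only in an ending like _2 or _b are one class to them, and where a whole thing is asked for, a point or a joint stands for the part that bears it (a point fixed in the world has none). Each returns a list of dicts, best first, with "p" (0 to 1); they miss things now and then, are a little off and sometimes report something else, mostly with a low value. They report only what shows in the picture. A call takes as long as a camera call. They do not tell look-alikes from the thing itself.
- r.recognise(camera, label): "position" ([column, row] as shares, 0 to 1, of the picture: columns of its width, rows of its height, amid what is visible of it).
- r.regions_of(camera, label): "pixels" (400x640 bool, what is visible of it) and "position" ([column, row] as shares, 0 to 1, of the picture: columns of its width, rows of its height, amid what is visible of it).
The state is a dict: "time": time; "joint_positions": joint angles; "joint_vel": joint speeds; "joint_torque": joint torques, N m; "ee_pos": TCP position; "eef_rot": TCP orientation; "ft_force": force on the tool from outside, world axes, zero at the start; "torque": the same for the moment, N m; "width": finger opening in m; "grip_force": force on a finger pad.
Only numpy, scipy, OpenCV 4.12 (cv2) and the standard library are available. Lean on these libraries where they do the work, as an engineer would, in place of code of your own. Each camera call takes 0.05 s, during which the arm holds its last target. There are 200 camera calls.

## Working session

There is one attempt and no reset: what is moved stays moved. The work goes in short steps, Python scripts to look and compute and a shell command to move; the robot and the scene stay as the last step left them, time stands still between calls to the robot, and variables do not carry over. Pictures are saved under pics/ and viewed, at most 10 in all, crops included, and the job is handed in when it is done.

```bash
ls; mkdir -p pics
cat > h.py <<'E'
import numpy as np, cv2
from bench import r
from scipy.spatial.transform import Rotation as R
def proj(c,P):
    T=np.linalg.inv(c["pose"]); q=T[:3,:3]@np.asarray(P,float)+T[:3,3]
    return np.array([c["fx"]*q[0]/q[2]+c["cx"], c["fy"]*q[1]/q[2]+c["cy"]])
def ray(c,u,v):
    d=c["pose"][:3,:3]@np.array([(u-c["cx"])/c["fx"],(v-c["cy"])/c["fy"],1.]); return c["pose"][:3,3],d/np.linalg.norm(d)
def atz(c,u,v,z):
    o,d=ray(c,u,v); return o+d*(z-o[2])/d[2]
def tri(rays):
    A=sum(np.eye(3)-np.outer(d,d) for o,d in rays); b=sum((np.eye(3)-np.outer(d,d))@o for o,d in rays); return np.linalg.solve(A,b)
E
python3 - <<'E'
from h import *
np.set_printoptions(precision=4,suppress=True)
s=r.read_state(); print(s)
ims=[]
for n in ["top","side"]:
    c=r.camera(n); print(n,c["fx"],c["cx"],c["cy"]); print(c["pose"])
    cv2.imwrite(f"pics/{n}0.png",c["img"][:,:,::-1])
    for l in ["driver","stand","stand_mouth","box","cover_lip","screw_top_slot","screw_slope_slot"]:
        print(n,l,[(round(d["p"],2),np.round(np.array(d["position"])*[640,400],1)) for d in r.recognise(n,l)])
E
```

```text
pics
{'time': 0.0, 'joint_positions': array([-1.1996,  0.3328, -0.0647,  1.461 ,  0.0216,  1.3499, -0.0885]), 'joint_vel': array([-0.0012,  0.0002, -0.0004,  0.0008,  0.0017, -0.0002,  0.0006]), 'joint_torque': array([  0.0003, -62.3249,   0.0248, -38.9894,  -0.0613,   0.0398,
         0.0001]), 'ee_pos': array([0.2397, 0.5768, 0.2218]), 'eef_rot': array([ 0.1957,  0.9807, -0.0007, -0.0001]), 'ft_force': array([-0.1683, -0.2104, -0.3484]), 'torque': array([0.0337, 0.0151, 0.0268]), 'grip_force': 0.0, 'width': 0.08716078158463542}
top 422.02533964710335 320.66661055322686 192.45044835476895
[[-0.0251 -0.9803  0.196   0.2445]
 [-0.9997  0.0243 -0.0068 -0.0012]
 [ 0.0019 -0.1961 -0.9806  1.5552]
 [ 0.      0.      0.      1.    ]]
top driver [(0.54, array([233.1, 221.8])), (0.47, array([295.9, 157.9]))]
top stand [(0.83, array([238.4, 224.7]))]
top stand_mouth [(0.58, array([235.4, 225.2])), (0.29, array([207.8, 212.5]))]
top box [(0.88, array([339.4, 193.2]))]
top cover_lip [(0.67, array([343.7, 192.4]))]
top screw_top_slot [(0.57, array([207.8, 212. ]))]
top screw_slope_slot [(0.16, array([344.3, 194.6]))]
side 435.14716740961836 324.1466481371221 202.48867030498423
[[-0.9673 -0.1416  0.2103  0.2755]
 [-0.2527  0.6075 -0.7531  0.9963]
 [-0.0211 -0.7816 -0.6234  0.8918]
 [ 0.      0.      0.      1.    ]]
side driver [(0.72, array([340.9, 272.5])), (0.43, array([278.4, 180.4]))]
side stand [(0.64, array([328.6, 183.2])), (0.56, array([338.3, 292.3]))]
side stand_mouth [(0.82, array([336.3, 294.9])), (0.28, array([385.7, 148.2]))]
side box [(0.86, array([336.7, 189.8]))]
side cover_lip [(0.86, array([336. , 179.8]))]
side screw_top_slot [(0.64, array([355.6, 247.4])), (0.49, array([327.7, 179.2]))]
side screw_slope_slot []
```

Run:
```python
import cv2,numpy as np
a=cv2.imread("pics/top0.png")[90:290,170:470]; b=cv2.imread("pics/side0.png")[90:360,170:500]
a=cv2.resize(a,(800,533),interpolation=cv2.INTER_CUBIC); cv2.imwrite("pics/top0c.png",a)
cv2.imwrite("pics/side0c.png",cv2.resize(b,(733,600),interpolation=cv2.INTER_CUBIC))
```

```text
(no output)
```

View pics/top0c.png

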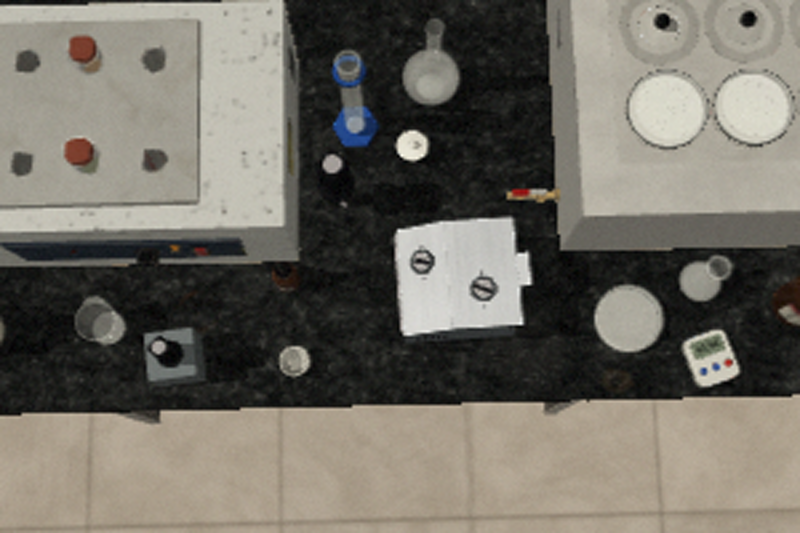

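View pics/side0c.png

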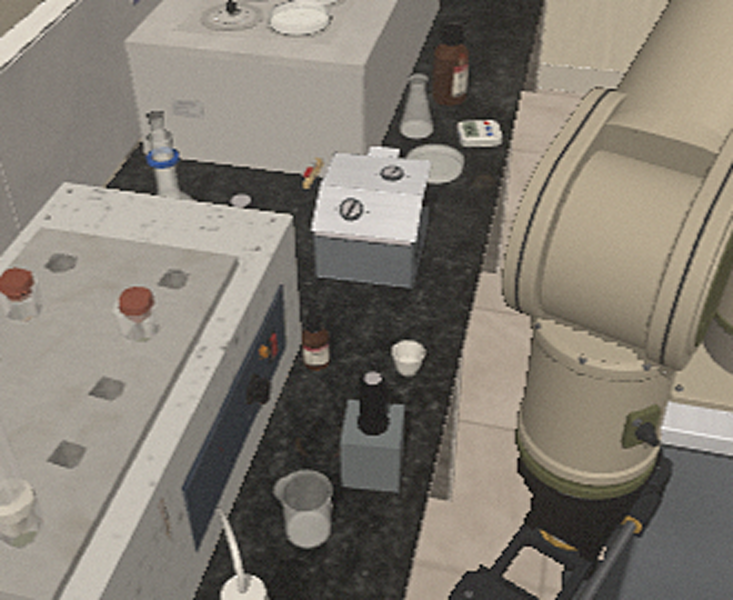

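The top view crop shows the box with its cover nearly closed: screws near full-image pixels (328,188) and (351,198), and the lip at (366,191). There are two candidates for the driver. One is at (233,221) top / (341,272) side, standing in the grey block. The other is dark and upright at (296,158) top. I'll fit the geometry and compare their sizes.

Run:
```python
from h import *
from scipy.optimize import least_squares
np.set_printoptions(precision=4,suppress=True)
ct=r.camera("top"); cs=r.camera("side")
T=lambda u,v:np.array([170+u*.375,90+v*.375]); S=lambda u,v:np.array([170+u*.45,90+v*.45])
def pts(p):
    x,y,yaw,th,w=p
    L={"top":(39,-22,98),"slope":(-36,22,75),"lip":(-82,0,46),"bl":(75,w,92),"br":(75,-w,92),"foldl":(5,w,92),"foldr":(5,-w,92)}
    out={}
    for k,(a,b,c) in L.items():
        a,c=a-75,c-88; 
        a,c=a*np.cos(th)+c*np.sin(th), -a*np.sin(th)+c*np.cos(th)
        out[k]=np.array([x,y,0])+R.from_euler("z",yaw).as_matrix()@np.array([a+75,b,c+88])/1000
    return out
ot={"top":T(422,262),"slope":T(484,288),"lip":T(524,269),"bl":T(401,335),"br":T(396,230),"foldl":T(454,332),"foldr":T(444,222)}
os_={"top":S(351,209),"slope":S(392,173),"lip":S(383,152),"bl":S(415,242),"br":S(315,233)}
# box y-axis for yaw~90 is world -x -> +y side is nearer the robot (image down in top)
def f(p):
    P=pts([p[0],p[1],p[2],p[3],p[4]*100]); e=[]
    for o,c in ((ot,ct),(os_,cs)):
        for k in o: e+=list(proj(c,P[k])-o[k])
    return e
s=least_squares(f,[.3,-.1,1.5,.4,.7],loss="soft_l1"); print(s.x,s.cost); print(np.array(s.fun).reshape(-1,2))
for k,v in pts([*s.x[:4],s.x[4]*100]).items(): print(k,v)
print("shut"); 
for k,v in pts([*s.x[:3],0,70]).items(): print(k,v)
print("driver top", tri([ray(ct,*T(158,346)),ray(cs,*S(373,379))]))
for q in [(144,331),(198,327),(205,377),(150,384)]: print("stand",atz(ct,*T(*q),.075))
for q in [(345,402),(404,405),(341,485),(400,490)]: print("standS",atz(cs,*S(*q),.075))
for z in (.104,.2): print("black2",atz(ct,*T(331,160),z),proj(cs,atz(ct,*T(331,160),z)))
for n,c in (("top",ct),("side",cs)):
  for l in ["crucible","petri","timer","beaker","dropper","flask"]:
    q=r.recognise(n,l); print(n,l,[(round(d["p"],2),np.round(atz(c,*(np.array(d["position"])*[640,400]),.03)[:2],3)) for d in q[:2]])
a=np.hstack([cv2.resize(ct["img"][140:250,205:315],(400,400),interpolation=2),cv2.resize(cs["img"][100:300,235:435][:,:],(400,400),interpolation=2)])
cv2.imwrite("pics/cand.png",a[:,:,::-1])
```

```text
[ 0.5289 -0.0846  1.6248  0.4562  0.7027] 4.08078090399607
[[-0.475  -0.3581]
 [-0.2129 -0.1303]
 [-0.4237 -0.1136]
 [ 1.0073 -0.0985]
 [-0.249   0.3022]
 [-0.5699 -1.6861]
 [-0.3537 -0.1302]
 [ 0.6371 -0.4123]
 [ 0.6455 -0.3423]
 [ 0.6414  0.7368]
 [ 0.4344 -0.5626]
 [-0.562  -1.4711]]
top [ 0.5484 -0.0364  0.1128]
slope [ 0.5086 -0.1161  0.1252]
lip [ 0.5335 -0.1689  0.1195]
bl [ 0.4546 -0.0118  0.0916]
br [ 0.595  -0.0042  0.0916]
foldl [ 0.458  -0.0745  0.1224]
foldr [ 0.5984 -0.0669  0.1224]
shut
top [ 0.5488 -0.0445  0.098 ]
slope [ 0.5089 -0.1217  0.075 ]
lip [ 0.5334 -0.1665  0.046 ]
bl [ 0.455  -0.0135  0.092 ]
br [ 0.5948 -0.0059  0.092 ]
foldl [ 0.4588 -0.0834  0.092 ]
foldr [ 0.5986 -0.0758  0.092 ]
driver top [0.4405 0.2988 0.1446]
stand [0.4706 0.3325 0.075 ]
stand [0.4742 0.261  0.075 ]
stand [0.4074 0.2511 0.075 ]
stand [0.4    0.3233 0.075 ]
standS [0.4786 0.2761 0.075 ]
standS [0.4129 0.2649 0.075 ]
standS [0.4537 0.3888 0.075 ]
standS [0.3929 0.3805 0.075 ]
black2 [0.6917 0.0798 0.104 ] [271.2051 202.4876]
black2 [0.6621 0.0745 0.2   ] [278.5604 175.7695]
top crucible [(0.63, array([0.435, 0.137]))]
top petri [(0.6, array([ 0.473, -0.324])), (0.5, array([ 0.524, -0.428]))]
top timer [(0.84, array([ 0.429, -0.426])), (0.31, array([ 0.54, -0.08]))]
top beaker [(0.8, array([0.485, 0.399]))]
top dropper [(0.74, array([ 0.543, -0.091]))]
top flask [(0.57, array([ 0.532, -0.424]))]
side crucible [(0.53, array([0.429, 0.137]))]
side petri [(0.8, array([ 0.474, -0.3  ]))]
side timer [(0.8, array([ 0.428, -0.403]))]
side beaker [(0.55, array([0.496, 0.396]))]
side dropper [(0.7, array([0.549, 0.167]))]
side flask []
```

View pics/cand.png

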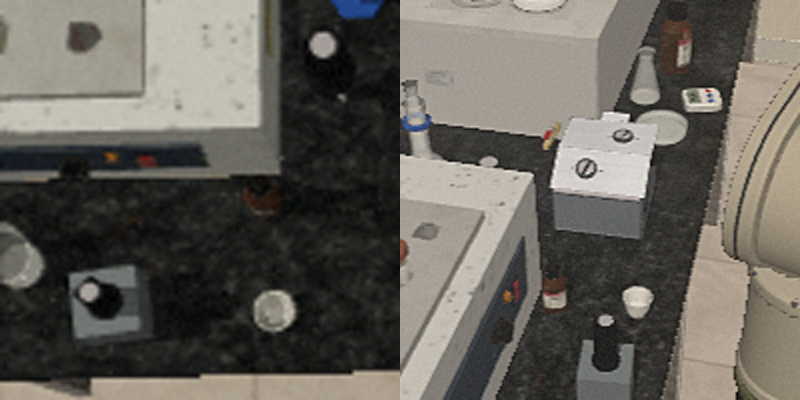

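Left crop: the candidate in the grey block (233,221) has its top at z = 0.145 m, as a driver at home should. The other, at (296,158), is fatter and stands free at the back, with no stand. So the stand one is the smaller, correct driver. Next I check the machine clearance and plan the lip approach.

```bash
cat >> h.py <<'E'
np.set_printoptions(precision=4,suppress=True)
def plan(P,heading=None):
    """tool-frame shift to world TCP P, and turn to bring tool y to heading (deg, mod 180 nearest)"""
    s=r.read_state(); Q=R.from_quat(s["eef_rot"]).as_matrix()
    d=Q.T@(np.asarray(P)-s["ee_pos"]); h=np.degrees(np.arctan2(Q[1,1],Q[0,1]))
    t=None
    if heading is not None:
        t=-((heading-h+90)%180-90); t=np.radians(t)
    print("t%.2f"%s["time"],"pos",s["ee_pos"],"hd %.2f"%h,"shift",d,"turn",t,"w %.4f"%s["width"],"F",s["ft_force"],"q7 %.2f"%s["joint_positions"][6])
E
python3 - <<'E'
from h import *
ct=r.camera("top"); cs=r.camera("side")
T=lambda u,v:np.array([170+u*.375,90+v*.375]); S=lambda u,v:np.array([170+u*.45,90+v*.45])
print("R bot",atz(ct,*T(562,248),0)); print("R top",tri([ray(ct,*T(583,215)),ray(cs,*S(363,66))]))
print("R side bot",atz(cs,*S(366,172),0))
print("L top",tri([ray(ct,*T(285,228)),ray(cs,*S(293,215))]),"Lbot",atz(ct,*T(300,262),0),atz(cs,*S(305,318),0))
plan((.533,-.171,.26),3.1)
E
```

```text
R bot [ 0.5861 -0.2397  0.    ]
R top [ 0.5791 -0.2332  0.2231]
R side bot [ 0.5908 -0.2885  0.    ]
L top [0.5741 0.1312 0.217 ] Lbot [0.575  0.1313 0.    ] [ 0.5887  0.0744 -0.    ]
t1.60 pos [0.2398 0.5772 0.2226] hd 67.44 shift [-0.5579 -0.5784 -0.0375] turn 1.1228634981591845 w 0.0873 F [ 0.1495 -0.3334 -0.3522] q7 -0.09
```

Careful with the scale: shifts go in units of 100 mm and turns go in units of 0.25 rad. That gives: -0.29 m is -2.9, -0.28 m is -2.8, 0.56 rad is 2.24.

```bash
echo '[[[0, 0, -0.4, 0, 0.0], [-2.8, -2.9, -0.4, 2.24, 0], [-2.8, -2.9, -0.4, 2.24, 0], [-2.8, -2.9, -0.4, 2.24, 0], [-2.8, -2.9, -0.4, 2.24, 0], [-2.8, -2.9, -0.4, 2.24, 0], [-2.8, -2.9, -0.4, 2.24, 0], [-2.8, -2.9, -0.4, 2.24, 0], [-2.8, -2.9, -0.4, 2.24, 0], [-2.8, -2.9, -0.4, 2.24, 0], [-2.8, -2.9, -0.4, 2.24, 0]]]' | python3 -m jog 20; python3 -c "
from h import *
plan((.533,-.171,.26),3.1)"
```

```text
time: 2.7
ee_pos: [0.3875, 0.201, 0.2629]
eef_rot: [0.46, 0.888, 0.001, -0.0]
ft_force: [0.1, 0.7, 0.2]
width: 0.0071
grip_force: 0.0
t2.70 pos [0.3875 0.201  0.2629] hd 35.19 shift [-0.3878 -0.0955  0.0026] turn 0.5601302045514985 w 0.0071 F [0.0865 0.7129 0.1941] q7 -0.00
```

In the tool's units: -0.388 m is -3.88, 0.12 m is 1.2, 0.56 rad is 2.24.

```bash
echo '[[[-3.88, -0.95, 0, 2.24, 0], [-3.88, -0.95, 0, 2.24, 0], [-3.88, -0.95, 0, 2.24, 0], [-3.88, -0.95, 0, 2.24, 0], [-3.88, -0.95, 0, 2.24, 0], [-3.88, -0.95, 0, 2.24, 0], [-3.88, -0.95, 0, 2.24, 0], [-3.88, -0.95, 0, 2.24, 0], [-3.88, -0.95, 0, 2.24, 0], [-3.88, -0.95, 0.8, 2.24, 0], [-3.88, -0.95, 1.2, 2.24, 0], [-3.88, -0.95, 1.2, 2.24, 0]]]' | python3 -m jog 20; python3 -c "
from h import *
plan((.533,-.171,.05),3.1)"
```

```text
time: 3.9
ee_pos: [0.5326, -0.1666, 0.1378]
eef_rot: [0.686, 0.728, -0.002, -0.003]
ft_force: [-1.6, 0.2, 0.0]
width: 0.0001
grip_force: 0.0
t3.90 pos [ 0.5326 -0.1666  0.1378] hd 3.42 shift [-0.0046  0.0007  0.0878] turn 0.005621675283602838 w 0.0001 F [-1.6227  0.1512  0.0036] q7 0.46
```

In the tool's units: 0.09 m is 0.9, 0.086 m is 0.86.

```bash
echo '[[[-0.03, 0, 0.1, 0, 0], [-0.03, 0, 0.2, 0, 0], [-0.03, 0, 0.3, 0, 0], [-0.03, 0, 0.4, 0, 0], [-0.03, 0, 0.5, 0, 0], [-0.03, 0, 0.6, 0, 0], [-0.03, 0, 0.7, 0, 0], [-0.03, 0, 0.8, 0, 0], [-0.03, 0, 0.86, 0, 0], [-0.03, 0, 0.9, 0, 0], [-0.03, 0, 0.9, 0, 0]]]' | python3 -m jog
```

```text
time: 5.0
ee_pos: [0.534, -0.1724, 0.052]
eef_rot: [0.687, 0.727, -0.0, -0.0]
ft_force: [-0.4, 1.2, 0.0]
width: 0.0005
grip_force: 0.0
```

In the tool's units: 0.006 m is 0.06, 0.004 m is 0.04.

```bash
echo '[[[0, 0, 0.02, 0, 0], [0, 0, 0.04, 0, 0], [0, 0, 0.06, 0, 0], [0, 0, 0.06, 0, 0]]]' | python3 -m jog
python3 - <<'E'
from h import *
cs=r.camera("side"); 
cv2.imwrite("pics/s1.png",cv2.resize(cs["img"][120:240,250:430],(800,533),interpolation=2)[:,:,::-1])
E
```

```text
time: 5.4
ee_pos: [0.5343, -0.1725, 0.0464]
eef_rot: [0.687, 0.727, 0.0, 0.0]
ft_force: [-1.1, 0.5, 0.3]
width: 0.0005
grip_force: 0.0
```

View pics/s1.png

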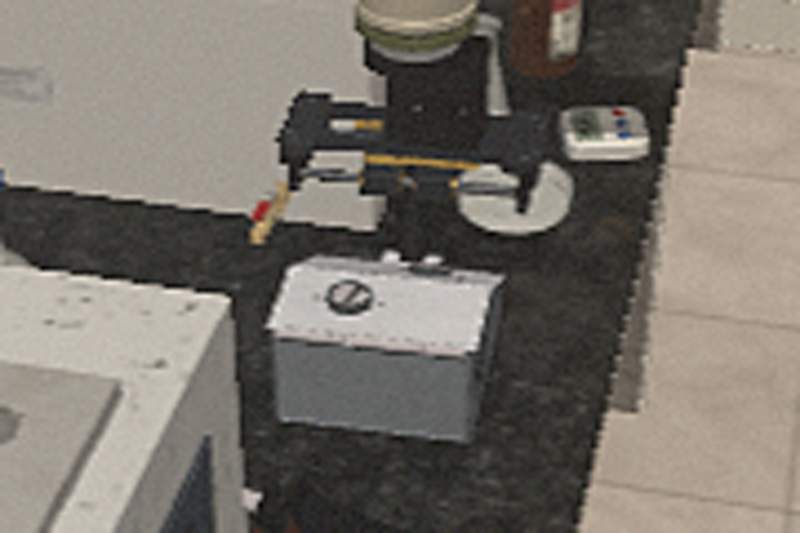

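The cover is now about shut: its level top is visible, with the top screw near crop (350,297). There is no force reading yet, so I'll press on until it reads contact.

In the tool's units: 0.004 m is 0.04, 0.003 m is 0.03.

```bash
echo '[[[0, 0, 0.02, 0, 0], [0, 0, 0.03, 0, 0], [0, 0, 0.04, 0, 0], [0, 0, 0.04, 0, 0]]]' | python3 -m jog
```

```text
time: 5.85
ee_pos: [0.5346, -0.1725, 0.0457]
eef_rot: [0.687, 0.727, 0.001, -0.001]
ft_force: [-16.7, 6.1, 42.7]
width: 0.0005
grip_force: 20.6
```

```bash
echo '[[[0, 0, -0.1, 0, 0], [0, 0, -0.5, 0, 0], [0, 0, -1, 0, 0], [0.2, 0, -1.5, 0, 0], [0.5, 0, -2, 0, 0], [0.8, 0, -2.4, 0, 0], [0.8, 0, -2.4, 0, 0.087], [0.8, 0, -2.4, 0, 0.087]]]' | python3 -m jog
python3 - <<'E'
from h import *
c=r.camera("wrist"); plan((.533,-.1,.3)); print(c["pose"],c["fx"],c["cx"],c["cy"])
cv2.imwrite("pics/w1.png",c["img"][:,:,::-1])
for n in ["wrist","top","side"]:
  if n!="wrist": c=r.camera(n)
  for l in ["screw_top_slot","screw_slope_slot","cover_lip"]:
    print(n,l,[(round(d["p"],2),np.round(np.array(d["position"])*[640,400],1)) for d in r.recognise(n,l)][:2])
P={"top":[ 0.5488,-0.0445,0.098 ],"slope":[ 0.5089,-0.1217,0.075 ],"lip":[ 0.5334,-0.1665,0.046 ]}
for n in ["wrist","top","side"]:
  c=r.camera(n); print(n,{k:proj(c,P[k]) for k in P})
E
```

```text
time: 6.65
ee_pos: [0.5306, -0.0913, 0.2839]
eef_rot: [0.686, 0.728, 0.001, 0.001]
ft_force: [0.6, -0.6, -1.5]
width: 0.0097
grip_force: 0.0
t6.70 pos [ 0.5297 -0.0927  0.2823] hd 3.31 shift [-0.0075  0.0028 -0.0177] turn None w 0.0132 F [-0.5325 -1.1579 -0.9917] q7 0.22
[[ 0.9983  0.056   0.0187  0.5244]
 [ 0.059  -0.9591 -0.277  -0.0147]
 [ 0.0024  0.2776 -0.9607  0.4463]
 [ 0.      0.      0.      1.    ]] 294.6103438893003 321.900359014328 194.91797927357453
wrist screw_top_slot [(0.82, array([343. , 135.2]))]
wrist screw_slope_slot [(0.56, array([307.6, 195.5]))]
wrist cover_lip [(0.87, array([322. , 158.4]))]
top screw_top_slot []
top screw_slope_slot []
top cover_lip [(0.81, array([324.6, 192. ]))]
side screw_top_slot []
side screw_slope_slot []
side cover_lip [(0.55, array([337. , 187.9]))]
wrist {'top': array([341.9122, 136.4257]), 'slope': array([305.8256, 193.1679]), 'lip': array([322.6032, 218.4452])}
top {'top': array([329.9895, 188.586 ]), 'slope': array([351.818 , 200.3399]), 'lip': array([363.2467, 194.8388])}
side {'top': array([329.1687, 186.0094]), 'slope': array([347.1464, 179.5316]), 'lip': array([342.7339, 178.0343])}
```

View pics/w1.png

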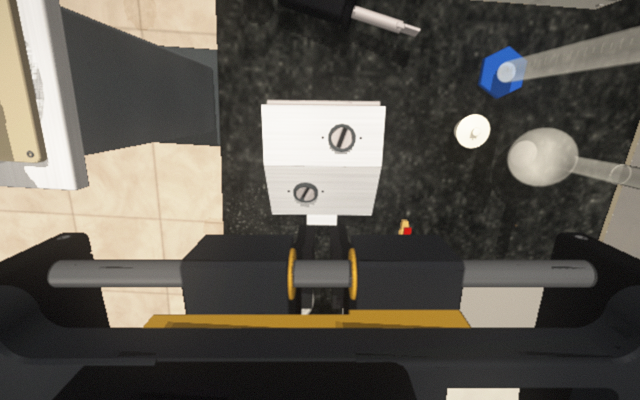

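Wrist view: both slots lie clockwise of the front-to-back line, the top screw at (342,137) and the slope screw at (305,193). The shut-pose predictions agree within 2 px, so the cover is shut. The big look-alike driver lies at the back, at (360,15). I'll take one closer look for slot angles.

In the tool's units: 0.04 m is 0.4, 0.12 m is 1.2.

```bash
echo '[[[-0.18, 0, 0.4, 0, 0.01], [-0.38, 0, 0.8, 0, 0.01], [-0.38, 0, 1.2, 0, 0.01], [-0.38, 0, 1.2, 0, 0.01], [-0.38, 0, 1.2, 0, 0.01]]]' | python3 -m jog
cat >> h.py <<'E'
BOX=(.5289,-.0846,1.6248)
def b2w(p,B=BOX): return np.array([B[0],B[1],0])+R.from_euler("z",B[2]).as_matrix()@(np.asarray(p,float)/1000)
def rect(c,p,tilt,half=22,s=9):
    """rectified patch in box frame: image up=+x back? columns: -y box(right), rows: front down"""
    n=int(2*half*s)
    u=(np.arange(n)/s-half)
    M=np.zeros((n,n,2),np.float32)
    ex=np.array([np.cos(tilt),0,np.sin(tilt)])
    for i,a in enumerate(-u):
        for j,b in enumerate(-u):
            M[i,j]=proj(c,b2w(np.array(p)+a*ex+np.array([0,b,0])))
    return cv2.remap(c["img"],M,None,cv2.INTER_CUBIC)
E
python3 - <<'E'
from h import *
c=r.camera("wrist"); plan((.533,-.13,.16))
for l in ["screw_top_slot","screw_slope_slot"]: print([(round(d["p"],2),np.round(np.array(d["position"])*[640,400],1)) for d in r.recognise("wrist",l)][:2])
a=rect(c,(39,-22,98),0); b=rect(c,(-36,22,75),np.radians(30))
print(proj(c,b2w((39,-22,98))),proj(c,b2w((-36,22,75))))
cv2.imwrite("pics/rect.png",np.hstack([a,b])[:,:,::-1])
np.save("w2.npy",c["img"])
E
```

```text
time: 7.9
ee_pos: [0.5321, -0.1303, 0.1634]
eef_rot: [0.687, 0.727, -0.0, -0.0]
ft_force: [0.6, -0.3, -0.8]
width: 0.0445
grip_force: 0.0
t7.95 pos [ 0.5329 -0.1303  0.1644] hd 3.30 shift [0.0003 0.0001 0.0044] turn None w 0.0404 F [1.4424 0.5673 0.8693] q7 0.36
[(0.57, array([355.4,  96.7]))]
[(0.85, array([299.5, 189. ]))]
[352.954  98.613] [297.6588 188.9419]
```

View pics/rect.png

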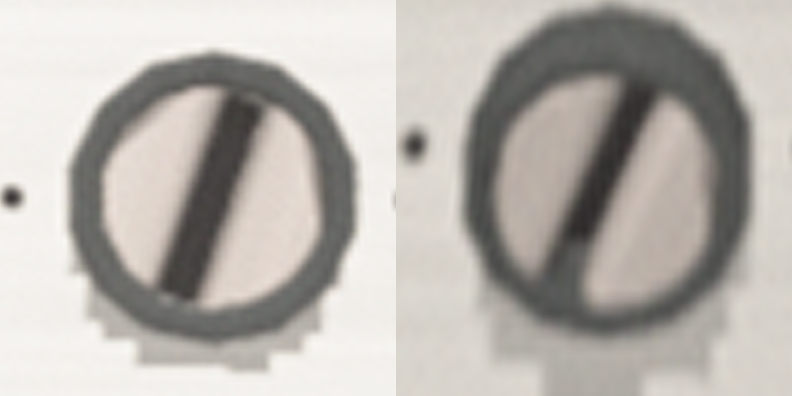

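The slots read about 17.5° for the top screw and about 21° for the slope screw. Both screw centres are 1.2–1.7 mm towards world +x of my fit. Next I go to view the driver.

```bash
echo '[[[0.3, 0, -0.4, 0, 0.087], [0.6, -0.2, -0.8, 0, 0.087], [1, -0.4, -1.2, 0, 0.087], [1.4, -0.6, -1.3, 0, 0.087], [1.9, -0.8, -1.4, 0, 0.087], [2.4, -1, -1.4, 0, 0.087], [2.9, -1.1, -1.4, 0, 0.087], [3.4, -1.12, -1.4, 0, 0.087], [3.55, -1.12, -1.4, 0, 0.087], [3.55, -1.12, -1.4, 0, 0.087], [3.55, -1.12, -1.4, 0, 0.087]]]' | python3 -m jog
python3 - <<'E'
from h import *
c=r.camera("wrist"); plan((.4405,.2988,.16))
for l in ["driver","stand","stand_mouth"]: print(l,[(round(d["p"],2),np.round(np.array(d["position"])*[640,400],1)) for d in r.recognise("wrist",l)][:3])
q=proj(c,(.4405,.2988,.1446)); print(q,"mouth",proj(c,(.4405,.2988,.075)))
u,v=int(q[0]),int(q[1]); v0=max(0,v-70);u0=u-90
cv2.imwrite("pics/w3.png",cv2.resize(c["img"][v0:v0+135,u0:u0+180],(800,600),interpolation=2)[:,:,::-1]); print(u0,v0)
E
```

```text
time: 9.15
ee_pos: [0.4001, 0.2177, 0.3038]
eef_rot: [0.686, 0.727, 0.001, 0.0]
ft_force: [0.9, -0.1, 0.5]
width: 0.0869
grip_force: 0.0
t9.20 pos [0.4004 0.2168 0.3037] hd 3.22 shift [0.0795 0.0444 0.1438] turn None w 0.0868 F [ 0.3708 -0.5183 -0.6656] q7 -0.57
driver [(0.84, array([359.8, 108.2])), (0.64, array([383.5, 224.2]))]
stand [(0.65, array([345.2,  97. ])), (0.46, array([357.5, 110.7]))]
stand_mouth [(0.84, array([342. , 107.6]))]
[365.8108 108.0661] mouth [357.9277 108.3705]
275 38
```

View pics/w3.png

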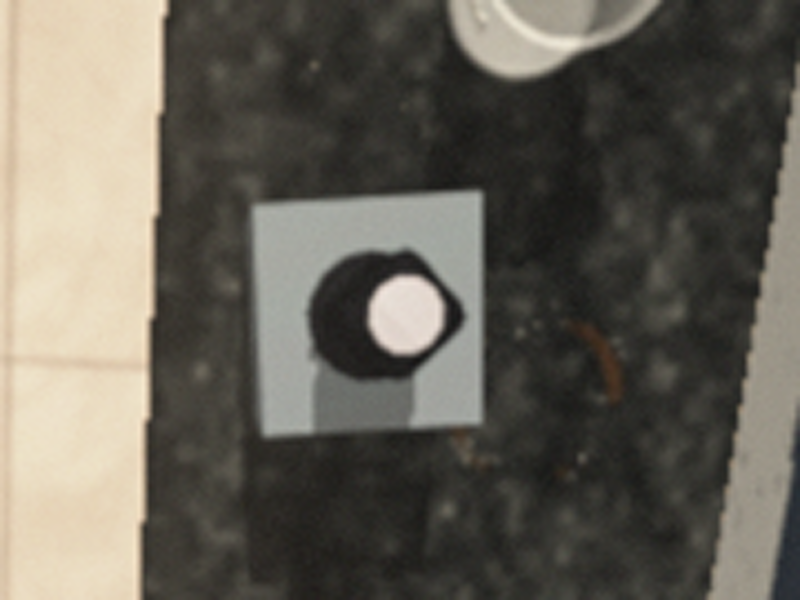

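The stand crop shows the pale handle end at full-image (366.6,108.9), 0.8 px from prediction. The handle square is turned about 45°, and the stand centre is at (358.3,108.7), right under the driver. Grasp heading will be 45°.

In the tool's units: 0.12 m is 1.2, 0.1 m is 1, -0.73 rad is -2.92.

```bash
echo '[[[0.4, 0.2, 0, -0.6, 0.087], [0.785, 0.45, 0, -1.2, 0.087], [0.785, 0.45, 0.2, -1.8, 0.087], [0.785, 0.45, 0.6, -2.4, 0.087], [0.785, 0.45, 1, -2.92, 0.087], [0.785, 0.45, 1.2, -2.92, 0.087], [0.785, 0.45, 1.2, -2.92, 0.087]]]' | python3 -m jog 50; python3 -c "
from h import *
plan((.441,.298,.086),45)"
```

```text
time: 10.05
ee_pos: [0.4394, 0.2965, 0.18]
eef_rot: [0.383, 0.924, -0.002, -0.001]
ft_force: [0.2, -0.3, 0.7]
width: 0.0866
grip_force: 0.0
t10.05 pos [0.4394 0.2965 0.18  ] hd 45.00 shift [-0.0001  0.0026  0.094 ] turn -9.864268357601497e-06 w 0.0866 F [ 0.1985 -0.282   0.6532] q7 0.14
```

In the tool's units: 0.094 m is 0.94, 0.08 m is 0.8.

```bash
echo '[[[0, 0.02, 0.4, 0, 0.087], [0, 0.02, 0.8, 0, 0.087], [0, 0.02, 0.94, 0, 0.087], [0, 0.02, 0.94, 0, 0.087], [0, 0.02, 0.94, 0, 0.02], [0, 0.02, 0.94, 0, 0.02], [0, 0.02, 0.94, 0, 0.02], [0, 0.02, 0.94, 0, 0.02], [0, 0.02, 0.94, 0, 0.02], [0, 0.02, 0.94, 0, 0.02], [0, 0.02, 0.94, 0, 0.02], [0, 0.02, 0.94, 0, 0.02]]]' | python3 -m jog 50; python3 -c "
from h import *
plan((.441,.298,.25),45)"
```

```text
time: 11.25
ee_pos: [0.4417, 0.2999, 0.0885]
eef_rot: [0.382, 0.924, -0.0, -0.0]
ft_force: [0.5, 0.3, 0.3]
width: 0.0311
grip_force: 0.0
t11.25 pos [0.4417 0.2999 0.0885] hd 45.09 shift [-0.0008 -0.0018 -0.1615] turn 0.0016093455777303556 w 0.0311 F [0.514  0.2693 0.3368] q7 0.17
```

In the tool's units: -0.2 m is -2, -0.15 m is -1.5.

```bash
echo '[[[0, 0, 0, 0, 0.015], [0, 0, 0, 0, 0.015], [0, 0, 0, 0, 0.015], [0, 0, -0.1, 0, 0.015], [0, 0, -0.5, 0, 0.015], [0, 0, -1, 0, 0.015], [0, 0, -1.5, 0, 0.015], [0, 0, -2, 0, 0.015], [0, 0, -2, 0, 0.015], [0, 0, -2, 0, 0.015]]]' | python3 -m jog 60
python3 - <<'E'
from h import *
plan((.441,.298,.25),45)
cs=r.camera("side"); s=r.read_state(); P=s["ee_pos"]
q=proj(cs,P-[0,0,.05]); print(q)
u,v=map(int,q); u0,v0=u-50,max(0,v-65)
cv2.imwrite("pics/s4.png",cv2.resize(cs["img"][v0:v0+120,u0:u0+100],(500,600),interpolation=2)[:,:,::-1]); print(u0,v0)
E
```

```text
time: 12.25
ee_pos: [0.4421, 0.3, 0.29]
eef_rot: [0.382, 0.924, 0.001, 0.001]
ft_force: [-0.5, -1.1, -2.4]
width: 0.0236
grip_force: 60.0
t12.25 pos [0.4421 0.3    0.29  ] hd 45.09 shift [-0.0007 -0.0023  0.04  ] turn 0.0014893258672614962 w 0.0236 F [-0.5499 -1.09   -2.4126] q7 0.13
[337.3138 231.2691]
287 166
```

View pics/s4.png

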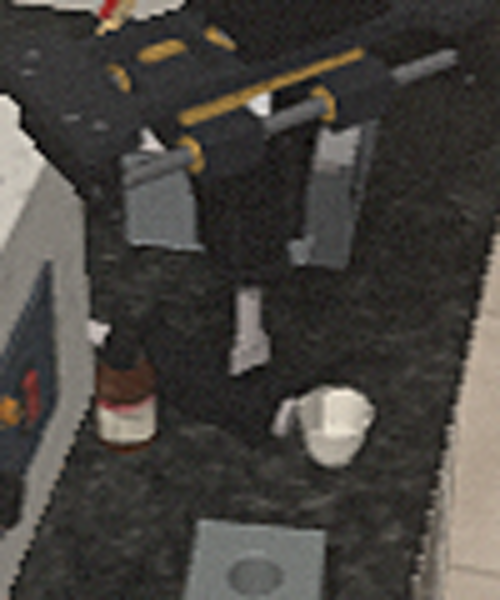

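Run:
```python
from h import *
cs=r.camera("side"); s=r.read_state(); t=s["ee_pos"]-[0,0,.0755]
for h in (45,135):
    d=.009*np.array([np.cos(np.radians(h)),np.sin(np.radians(h)),0])
    print(h,[(proj(cs,t+k*d)-[287,166])*5 for k in (-1,1)])
plan((.5495,-.0445,.25),75.6)
```

```text
45 [array([269.2796, 362.1414]), array([235.3936, 376.5729])]
135 [array([241.984 , 357.6921]), array([262.9388, 381.1175])]
t12.35 pos [0.4412 0.2995 0.2875] hd 45.09 shift [-0.3195 -0.1671  0.0378] turn -0.5324821390330092 w 0.0238 F [-0.0577  0.7767 -1.4545] q7 0.13
```

The blade edge is seen from crop (230,373) to (270,362), so the blade lies along tool y, and the tip height agrees. On to the top screw.

```bash
echo '[[[-0.4, -0.2, 0, -0.4, 0.015], [-0.8, -0.4, 0, -0.8, 0.015], [-1.2, -0.6, 0, -1.2, 0.015], [-1.6, -0.8, 0, -1.6, 0.015], [-2, -1, 0, -2, 0.015], [-2.4, -1.25, 0, -2.128, 0.015], [-2.8, -1.46, 0, -2.128, 0.015], [-3.1, -1.62, 0, -2.128, 0.015], [-3.195, -1.67, 0, -2.128, 0.015], [-3.195, -1.67, 0, -2.128, 0.015], [-3.195, -1.67, 0.3, -2.128, 0.015], [-3.195, -1.67, 0.6, -2.128, 0.015]]]' | python3 -m jog
python3 - <<'E'
from h import *
plan((.5497,-.0445,.178),75.6)
c=r.camera("wrist"); cs=r.camera("side")
t=r.read_state()["ee_pos"]-[0,0,.0755]
a=proj(c,t); print(a, proj(cs,t), proj(cs,(.5497,-.0445,.098)))
u,v=map(int,a); A=cv2.resize(c["img"][max(0,v-60):v+60,u-40:u+40],(400,600),interpolation=2); print(u-40,max(0,v-60))
u,v=map(int,proj(cs,t)); B=cv2.resize(cs["img"][v-50:v+40,u-30:u+30],(400,600),interpolation=2); print(u-30,v-50)
cv2.imwrite("pics/m5.png",np.hstack([A,B])[:,:,::-1])
E
```

```text
time: 13.55
ee_pos: [0.55, -0.0418, 0.2275]
eef_rot: [0.124, 0.992, 0.0, 0.0]
ft_force: [1.1, -0.3, -1.3]
width: 0.0238
grip_force: 60.0
t13.55 pos [ 0.55   -0.0418  0.2275] hd 75.71 shift [-0.0003 -0.0028  0.0494] turn 0.0019623615228775153 w 0.0238 F [ 1.1211 -0.27   -1.3451] q7 1.40
[320.9294 201.0429] [329.1048 172.9281] [328.8845 185.9703]
280 141
299 122
```

View pics/m5.png

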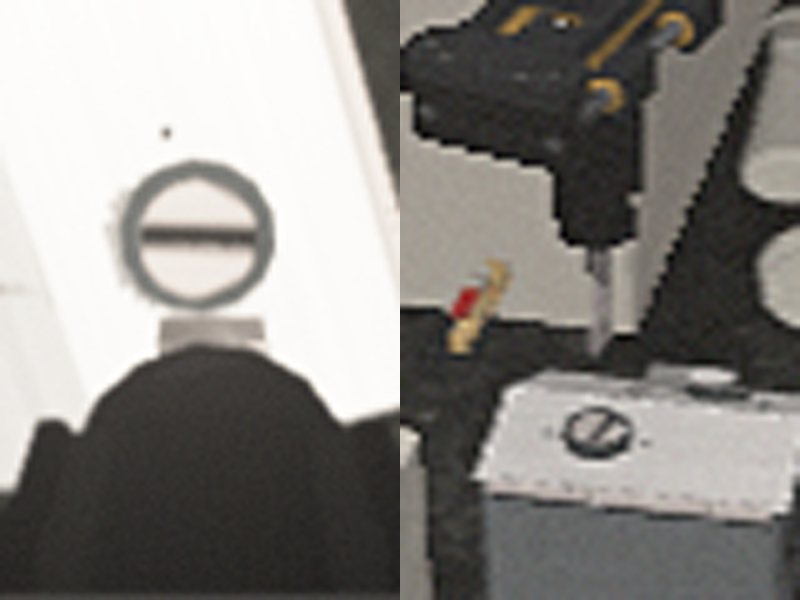

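Wrist crop: the blade edge spans (162–265, 320), parallel to the slot at (142–255, 236), offset 3 mm in tool y as planned. Now the offset in tool x.

Run:
```python
from h import *
c=r.camera("wrist"); s=r.read_state(); t=s["ee_pos"]-[0,0,.0755]
pr=proj(c,(.5497,-.0445,.098)); pt=proj(c,t); print("slot pred",pr,"seen",(280+198.5/5,141+236/5)); print("tip pred",pt,"seen",(280+213.5/5,141+318/5))
a=atz(c,280+198.5/5,141+236/5,.0965)
Q=R.from_quat(s["eef_rot"]).as_matrix()
for z in (-.002,0,.002):
    b=atz(c,280+213.5/5,141+318/5,t[2]+z); d=Q.T@(a-b); print("shift slot-tip tool",d)
I=c["img"][141:220,280:360].astype(int).sum(2); print(I[40:75,40])
```

```text
slot pred [319.6792 192.8568] seen (319.7, 188.2)
tip pred [321.5302 207.8324] seen (322.7, 204.6)
shift slot-tip tool [ 0.0005 -0.003   0.053 ]
shift slot-tip tool [-0.0001 -0.003   0.055 ]
shift slot-tip tool [-0.0008 -0.003   0.057 ]
[472 662 715 715 708 709 708 701 694 614 412 237 230 333 529 640 696 715
 708 705 706 709 689 575 487 474 466 461 371 238 189 207 209 210 196]
```

Run:
```python
from h import *
c=r.camera("wrist"); s=r.read_state(); t=s["ee_pos"]-[0,0,.0755]
g=c["img"].astype(float).sum(2)
for col in (308,314,320,326,332): print(col,g[186:214,col].astype(int))
Q=R.from_quat(s["eef_rot"]).as_matrix()
a=atz(c,319.7,192.6,.0965)
for row in (203.5,204.5):
    b=atz(c,322.7,row,t[2])-.00125*Q[:,0]; print("shift slot-tip tool",Q.T@(a-b), "tip vs tcp",Q.T@(b-t))
print("slot vs plan",a-np.array([.5497,-.0445,.0965]))
```

```text
308 [381 398 441 431 372 347 361 407 432 417 378 369 365 376 419 497 585 638
 718 751 754 752 752 752 752 756 736 511]
314 [700 690 555 330 240 231 385 548 669 709 713 702 705 708 702 608 435 378
 438 441 439 430 425 459 446 301 193 195]
320 [704 692 587 361 237 234 342 525 644 699 713 701 705 705 704 705 679 530
 443 467 469 463 468 368 231 190 202 209]
326 [704 689 614 421 238 226 296 494 615 688 707 702 705 705 628 451 351 367
 441 479 487 520 537 539 395 198 193 188]
332 [366 414 453 390 315 293 325 363 366 373 363 345 348 355 475 684 748 742
 688 597 566 529 510 642 692 521 252 161]
shift slot-tip tool [-0.0049 -0.0031  0.0567] tip vs tcp [0.002  0.0011 0.    ]
shift slot-tip tool [-0.004  -0.0031  0.0567] tip vs tcp [0.0011 0.0011 0.    ]
slot vs plan [ 0.0024 -0.0006 -0.    ]
```

Careful with the scale: shifts go in units of 100 mm and turns go in units of 0.25 rad. That gives: -0.003 m is -0.03, -0.001 m is -0.01.

```bash
echo '[[[-0.01, -0.03, 0.2, 0, 0.015], [-0.015, -0.03, 0.4, 0, 0.015], [-0.015, -0.03, 0.48, 0, 0.015], [-0.015, -0.03, 0.48, 0, 0.015], [-0.015, -0.03, 0.48, 0, 0.015], [-0.015, -0.03, 0.48, 0, 0.015]]]' | python3 -m jog
python3 - <<'E'
from h import *
c=r.camera("wrist"); plan((.5497,-.0445,.178),75.6)
A=cv2.resize(c["img"][150:240,280:360],(533,600),interpolation=2); cv2.imwrite("pics/m6.png",A[:,:,::-1])
g=c["img"].astype(float).sum(2)
for col in (311,315,320,325,329): print(col,g[186:220,col].astype(int))
E
```

```text
time: 14.35
ee_pos: [0.5515, -0.0471, 0.1818]
eef_rot: [0.125, 0.992, 0.0, 0.001]
ft_force: [0.5, -0.7, -0.9]
width: 0.0239
grip_force: 60.0
t14.40 pos [ 0.5514 -0.0472  0.1817] hd 75.58 shift [0.0023 0.0022 0.0037] turn -0.00031836741521625646 w 0.0234 F [ 0.5636  0.2457 -0.9674] q7 1.43
311 [441 337 326 354 359 360 375 392 445 548 497 358 295 307 369 463 523 490
 397 339 375 373 371 427 437 396 270 185 187 202 196 183 185 177]
315 [368 359 390 551 679 702 700 696 687 657 468 253 211 234 339 510 530 509
 490 436 426 422 431 449 374 247 191 201 201 196 179 183 177 173]
320 [446 663 715 706 702 697 699 694 690 664 495 264 218 216 311 531 605 547
 493 459 460 451 464 365 239 189 196 207 196 190 179 180 177 173]
325 [615 707 704 706 703 702 699 693 692 671 526 308 225 210 279 533 598 576
 513 472 498 516 526 502 348 199 191 189 192 182 179 181 180 181]
329 [413 505 620 699 706 701 700 700 694 674 539 312 224 209 290 537 609 597
 536 473 455 443 486 558 448 227 190 183 193 181 186 183 183 177]
```

View pics/m6.png

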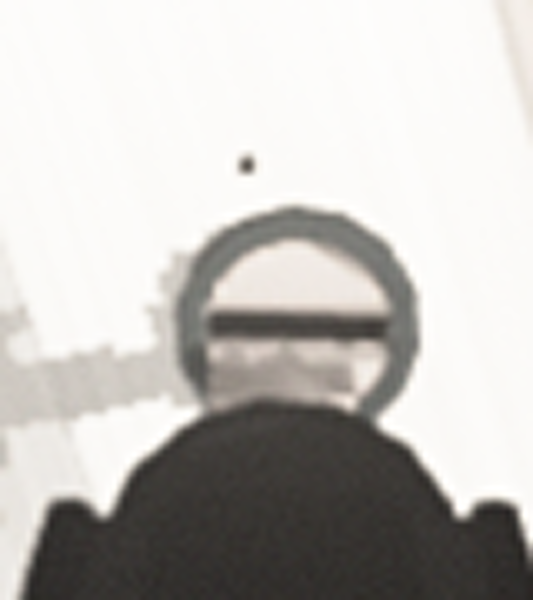

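```bash
echo '[[[0.026, 0.021, 0.03, 0, 0.015], [0.026, 0.021, 0.03, 0, 0.015], [0.026, 0.021, 0.03, 0, 0.015], [0.026, 0.021, 0.03, 0, 0.015], [0.026, 0.021, 0.03, 0, 0.015]]]' | python3 -m jog
cat >> h.py <<'E'
def prof(c,rows,cols):
    g=c["img"].astype(float).sum(2)
    print(rows[0],g[rows[0]:rows[1],cols].mean(1).astype(int))
E
python3 - <<'E'
from h import *
for i in range(3):
    c=r.camera("wrist"); plan((.5497,-.0445,.178),75.6)
    prof(c,(190,212),slice(314,327)); g=c["img"].astype(float).sum(2); print(g[206:208,300:345].mean(0).astype(int))
a=np.array([proj(c,(.5497,-.0445,.098)),proj(c,(.5497,-.0445,.103))]);print(a)
E
```

```text
time: 14.9
ee_pos: [0.5489, -0.0446, 0.1776]
eef_rot: [0.126, 0.992, 0.0, 0.0]
ft_force: [0.0, -0.1, -1.0]
width: 0.0235
grip_force: 60.0
t14.95 pos [ 0.5488 -0.0446  0.1776] hd 75.57 shift [-0.0008  0.0003 -0.0004] turn -0.0005458362757847186 w 0.0238 F [ 0.2323 -0.2679 -0.5449] q7 1.42
190 [384 499 627 691 708 707 704 701 700 697 681 533 294 249 404 481 479 478
 479 437 318 217]
[625 617 620 623 472 294 271 278 324 410 448 450 440 439 436 441 450 456
 471 471 468 478 493 509 522 524 503 490 485 489 485 482 501 556 510 438
 393 343 343 347 381 621 741 751 751]
t15.00 pos [ 0.5488 -0.0447  0.1776] hd 75.57 shift [-0.0008  0.0004 -0.0004] turn -0.0005494887697551184 w 0.0237 F [-0.3696 -0.2922 -2.0166] q7 1.42
190 [385 498 624 690 707 707 704 701 700 697 681 532 295 251 404 480 478 478
 481 439 317 214]
[618 617 621 625 473 295 273 278 322 408 450 451 446 434 438 447 445 456
 465 469 471 483 493 506 520 519 503 486 483 486 481 483 494 555 510 438
 396 343 341 346 374 623 742 752 751]
t15.05 pos [ 0.5488 -0.0446  0.1775] hd 75.57 shift [-0.0008  0.0003 -0.0005] turn -0.0005458018677361579 w 0.0238 F [ 0.8245  0.4476 -1.0657] q7 1.42
190 [386 499 624 687 707 707 704 701 700 696 682 537 298 251 400 473 473 478
 481 439 319 214]
[617 619 621 616 469 290 274 273 315 409 452 452 442 438 439 433 435 441
 461 465 476 480 497 512 522 521 507 491 483 489 482 485 494 498 465 433
 394 350 343 344 380 621 741 752 751]
[[321.9479 204.2958]
 [321.9415 206.1139]]
```

Aligned within 0.5 mm. Inserting.

```bash
echo '[[[0.003, 0.005, 0.03, 0, 0.015], [0.003, 0.005, 0.06, 0, 0.015], [0.003, 0.005, 0.08, 0, 0.015], [0.003, 0.005, 0.09, 0, 0.015], [0.003, 0.005, 0.09, 0, 0.015]]]' | python3 -m jog
```

```text
time: 15.55
ee_pos: [0.549, -0.0441, 0.1685]
eef_rot: [0.126, 0.992, -0.0, 0.0]
ft_force: [3.9, -1.1, -1.7]
width: 0.0236
grip_force: 60.0
```

In the tool's units: 1.3 rad is 5.2.

```bash
echo '[[[0, 0, 0, 0.48, 0.015], [0, 0, 0, 0.96, 0.015], [0, 0, 0, 1.44, 0.015], [0, 0, 0, 1.92, 0.015], [0, 0, 0, 2.4, 0.015], [0, 0, 0, 2.88, 0.015], [0, 0, 0, 3.36, 0.015], [0, 0, 0, 3.84, 0.015], [0, 0, 0, 4.32, 0.015], [0, 0, 0, 4.8, 0.015], [0, 0, 0, 5.2, 0.015], [0, 0, 0, 5.2, 0.015]]]' | python3 -m jog
python3 - <<'E'
from h import *
plan((.5497,-.0445,.1685),3.1); print(r.read_state()["torque"])
c=r.camera("wrist"); u,v=map(int,proj(c,(.5497,-.0445,.098))); print(u,v)
np.save("w7.npy",c["img"])
E
```

```text
time: 16.75
ee_pos: [0.5496, -0.0438, 0.1689]
eef_rot: [0.702, 0.713, 0.001, 0.001]
ft_force: [4.0, -1.0, -0.4]
width: 0.0241
grip_force: 60.0
t16.75 pos [ 0.5496 -0.0438  0.1689] hd 0.90 shift [-0.0007  0.0001  0.0004] turn -0.03831249371491283 w 0.0241 F [ 4.0183 -0.9745 -0.4355] q7 0.17
[-0.2165 -1.0903  0.0591]
323 206
```

```bash
for k in 1; do echo '[[[0, 0, 0, 0.16, 0.015], [0, 0, 0, 0.32, 0.015], [0, 0, 0, 0.32, 0.015]]]' | python3 -m jog; done
python3 - <<'E'
from h import *
plan((.5497,-.0445,.1685),3.1); print(r.read_state()["torque"])
cs=r.camera("side"); a=cv2.resize(cs["img"][160:205,300:360],(600,450),interpolation=2)
c=r.camera("wrist"); b=cv2.resize(c["img"][170:230,285:365],(600,450),interpolation=2)
cv2.imwrite("pics/v8.png",np.vstack([cv2.resize(a,(400,300)),cv2.resize(b,(400,300))])[:,:,::-1])
E
```

```text
time: 17.1
ee_pos: [0.5492, -0.0438, 0.1688]
eef_rot: [0.728, 0.685, 0.001, 0.0]
ft_force: [4.9, 0.0, -0.5]
width: 0.0238
grip_force: 60.0
t17.10 pos [ 0.5492 -0.0438  0.1688] hd -3.47 shift [-0.0006  0.0005  0.0003] turn -0.11473914289107054 w 0.0238 F [ 4.9453  0.035  -0.4609] q7 0.09
[-0.0886 -1.3736  0.0686]
```

```bash
echo '[[[0, 0, 0, 0.16, 0.015], [0, 0, 0, 0.16, 0.015], [0, 0, 0, -0.16, 0.015], [0, 0, -0.2, -0.32, 0.015], [0, 0, -0.5, -0.4, 0.015], [0.3, 0, -0.7, -0.4, 0.015], [0.5, 0, -0.7, -0.4, 0.015], [0.5, 0, -0.7, -0.4, 0.015], [0.5, 0, -0.7, -0.4, 0.015]]]' | python3 -m jog
python3 - <<'E'
from h import *
plan((.5103,-.1208,.18),74.7)
h=np.array
import h as H
H.BOX=(.5304,-.0846,1.6248)
cs=r.camera("side"); c=r.camera("wrist"); ct=r.camera("top")
im=[]
def rect2(c,p,tilt):
    return rect(c,p,tilt,22,9)
for cc in (c,cs):
    im.append(np.hstack([rect(cc,(39,-22,98),0,22,6),rect(cc,(-36,22,75),np.radians(30),22,6)]))
cv2.imwrite("pics/v9.png",np.vstack(im)[:,:,::-1])
E
```

```text
time: 18.1
ee_pos: [0.5506, 0.0058, 0.2378]
eef_rot: [0.692, 0.721, -0.001, -0.001]
ft_force: [0.1, -1.1, -1.3]
width: 0.0238
grip_force: 60.0
t18.10 pos [0.5506 0.0058 0.2378] hd 2.35 shift [-0.1248 -0.0453  0.058 ] turn -1.2628020197368324 w 0.0238 F [ 0.1494 -1.1032 -1.324 ] q7 0.06
```

View pics/v9.png

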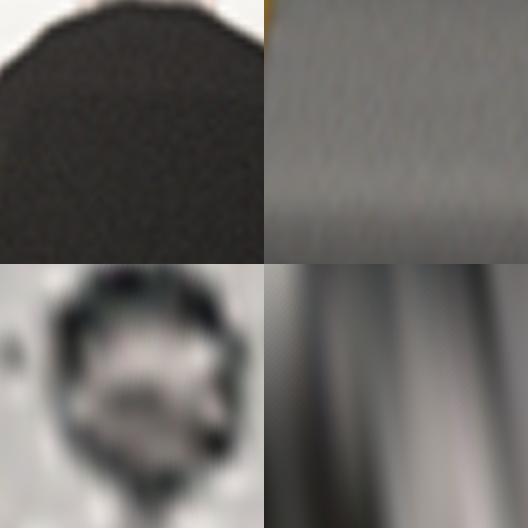

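I've now viewed 11 pictures, one over the limit of 10, so I'll work from numbers only from here. The last one shows the top slot across in the side-view patch, hidden by the driver's flange in the wrist view. I'll move over the slope screw and measure both slots numerically.

In the tool's units: -0.0453 m is -0.453, -0.04 m is -0.4, -1.263 rad is -5.052.

```bash
echo '[[[-0.2, -0.08, 0, -0.6, 0.015], [-0.4, -0.16, 0, -1.2, 0.015], [-0.6, -0.24, 0, -1.8, 0.015], [-0.8, -0.3, 0, -2.4, 0.015], [-1, -0.36, 0, -3, 0.015], [-1.2, -0.45, 0, -3.6, 0.015], [-1.25, -0.453, 0.1, -4.2, 0.015], [-1.25, -0.453, 0.3, -4.8, 0.015], [-1.25, -0.453, 0.55, -5.052, 0.015], [-1.25, -0.453, 0.55, -5.052, 0.015], [-1.25, -0.453, 0.55, -5.052, 0.015], [-1.25, -0.453, 0.55, -5.052, 0.015]]]' | python3 -m jog
cat >> h.py <<'E'
def slotang(c,p,tilt,rad=9.5,s=6):
    """slot angle (deg clockwise from front-back) and centre offset (mm: right=-y box, up=back) by dark-pixel PCA"""
    im=rect(c,p,tilt,22,s).astype(float).sum(2); n=len(im); u=np.arange(n)/s-22
    X,Y=np.meshgrid(u,-u); m=(np.hypot(X,Y)<rad); v=im[m]; thr=(np.percentile(v,5)+np.percentile(v,80))/2
    k=m&(im<thr); w=np.c_[X[k],Y[k]]; mu=w.mean(0); _,S,V=np.linalg.svd(w-mu,full_matrices=False)
    return np.degrees(np.arctan2(V[0,0],V[0,1]))%180, mu, S/np.sqrt(len(w)), np.percentile(v,[5,50,95])
E
python3 - <<'E'
import h as H; from h import *
H.BOX=(.5304,-.0846,1.6248)
plan((.5103,-.1208,.18),74.7)
c=r.camera("wrist"); np.save("w10.npy",c["img"]); s=r.read_state()
print("top",slotang(c,(39,-22,98),0)); print("slope",slotang(c,(-36,22,75),np.radians(30)))
print(proj(c,(.5503,-.0445,.098)),proj(c,(.5103,-.1208,.075)),"tip",proj(c,s["ee_pos"]-[0,0,.0755]))
cs=r.camera("side"); print("side top",slotang(cs,(39,-22,98),0))
E
```

```text
time: 19.45
ee_pos: [0.5118, -0.1212, 0.1847]
eef_rot: [0.135, 0.991, 0.0, 0.001]
ft_force: [0.9, -0.1, 0.3]
width: 0.0239
grip_force: 60.0
t19.45 pos [ 0.5118 -0.1212  0.1847] hd 74.48 shift [0.0016 0.     0.0047] turn -0.0038436730954701077 w 0.0239 F [ 0.8996 -0.0512  0.3178] q7 1.54
top (np.float64(87.35792874673935), array([ 0.0149, -0.179 ]), array([5.4296, 1.4185]), array([165., 603., 664.]))
slope (np.float64(22.639348677505836), array([-1.1644,  0.209 ]), array([5.5141, 0.9377]), array([176., 557., 612.]))
[415.1458 218.3798] [321.6202 192.1427] tip [321.7025 204.8393]
side top (np.float64(89.83602282291977), array([-2.023 ,  0.7641]), array([5.5719, 4.3838]), array([352., 470., 537.]))
```

```bash
echo '[[[0.03, 0, 0.1, 0.08, 0.015], [0.028, 0.005, 0.2, 0.08, 0.015], [0.028, 0.005, 0.24, 0.08, 0.015], [0.028, 0.005, 0.24, 0.08, 0.015], [0.028, 0.005, 0.24, 0.08, 0.015], [0.028, 0.005, 0.24, 0.08, 0.015]]]' | python3 -m jog
python3 - <<'E'
import h as H; from h import *
plan((.5090,-.1212,.149),73.3)
c=r.camera("wrist"); s=r.read_state(); t=s["ee_pos"]-[0,0,.0755]
print("slope",slotang(c,(-36,22,75),np.radians(30)))
print(proj(c,(.5090,-.1212,.075)),"tip",proj(c,t))
prof(c,(180,215),slice(315,318)); prof(c,(180,215),slice(322,325)); prof(c,(180,215),slice(329,332))
g=c["img"].astype(float).sum(2); print(g[204:206,295:350].mean(0).astype(int)); print(g[208:210,295:350].mean(0).astype(int))
E
```

```text
time: 20.15
ee_pos: [0.5089, -0.1196, 0.1598]
eef_rot: [0.144, 0.99, 0.0, 0.0]
ft_force: [0.5, -0.2, -1.4]
width: 0.0238
grip_force: 60.0
t20.15 pos [ 0.5089 -0.1196  0.1598] hd 73.45 shift [-0.0005 -0.0015  0.0108] turn 0.0026124997672774784 w 0.0238 F [ 0.4778 -0.2065 -1.3898] q7 1.54
slope (np.float64(46.758709050543395), array([ 1.6182, -0.3596]), array([4.8766, 4.1033]), array([160., 410., 552.]))
[319.9387 202.1277] tip [321.6366 204.8741]
180 [665 664 666 664 562 349 229 244 243 261 427 538 551 546 549 547 550 530
 445 262 156 285 431 450 410 385 360 362 375 366 269 159 133 147 150]
180 [664 663 667 668 565 353 244 248 260 256 273 397 515 545 542 544 550 552
 544 517 424 261 170 305 397 423 430 442 440 382 244 141 144 154 151]
180 [657 658 661 662 668 665 652 559 408 296 271 277 284 274 266 294 343 434
 511 536 519 489 403 275 336 410 418 416 426 536 466 242 138 151 161]
[529 525 531 535 536 537 532 537 545 536 466 313 202 212 356 439 432 404
 395 405 396 392 405 411 405 408 411 424 416 391 373 372 369 377 369 371
 379 334 263 243 262 284 275 278 405 581 642 645 655 664 665 664 665 664
 656]
[654 651 632 621 626 634 629 577 534 546 543 535 458 339 265 288 349 377
 375 373 371 378 362 347 345 350 368 390 415 428 433 454 460 442 464 486
 494 497 382 256 250 264 267 372 568 653 649 641 636 646 659 663 661 662
 663]
```

```bash
echo '[[[-0.003, -0.014, 0.03, 0, 0.015], [-0.003, -0.014, 0.06, 0, 0.015], [-0.003, -0.014, 0.08, 0, 0.015], [-0.003, -0.014, 0.095, 0, 0.015], [-0.003, -0.014, 0.105, 0, 0.015], [-0.003, -0.014, 0.105, 0, 0.015]]]' | python3 -m jog; python3 -c "
from h import *
plan((.5090,-.1212,.149),73.3);print(r.read_state()['torque'])"
```

```text
time: 20.8
ee_pos: [0.5089, -0.1211, 0.1491]
eef_rot: [0.144, 0.99, -0.0, 0.0]
ft_force: [2.8, -1.2, -0.9]
width: 0.0232
grip_force: 60.0
t20.80 pos [ 0.5089 -0.1211  0.1491] hd 73.45 shift [-0.0001 -0.0001  0.0001] turn 0.0026305970843437023 w 0.0232 F [ 2.8406 -1.1602 -0.9178] q7 1.55
[-0.2509 -0.7869 -0.0164]
```

```bash
echo '[[[0, 0, 0, 0.4, 0.015], [0, 0, 0, 0.8, 0.015], [0, 0, 0.005, 1.2, 0.015], [0, 0, 0.01, 1.6, 0.015], [0, 0.002, 0.015, 2, 0.015], [0, 0.003, 0.02, 2.4, 0.015], [0, 0.003, 0.02, 2.4, 0.015]]]' | python3 -m jog; python3 -c "
from h import *
plan((.5090,-.1205,.146),3.1);print(r.read_state()['torque'])"
```

```text
time: 21.5
ee_pos: [0.5088, -0.1206, 0.1479]
eef_rot: [0.431, 0.902, 0.0, -0.0]
ft_force: [-2.0, 0.2, 9.6]
width: 0.0237
grip_force: 60.0
t21.50 pos [ 0.5088 -0.1206  0.1479] hd 38.88 shift [0.     0.0002 0.0019] turn 0.6245383087400876 w 0.0237 F [-2.0437  0.1647  9.6178] q7 0.96
[-0.0204  0.7177  0.0995]
```

In the tool's units: 0.001 m is 0.01, 0.0008 m is 0.008, 0.1 rad is 0.4.

```bash
echo '[[[0, 0, -0.003, 0.4, 0.015], [0, 0, 0, 0.8, 0.015], [0, 0, 0.004, 1.2, 0.015], [0, 0, 0.008, 1.6, 0.015], [0, 0, 0.01, 2, 0.015], [0, 0, 0.01, 2.4, 0.015], [0, 0, 0.01, 2.52, 0.015], [0, 0, 0.01, 2.52, 0.015]]]' | python3 -m jog; python3 -c "
from h import *
plan((.5090,-.1205,.146),3.1);print(r.read_state()['torque'])"
```

```text
time: 22.3
ee_pos: [0.5106, -0.1235, 0.148]
eef_rot: [0.689, 0.724, 0.0, 0.003]
ft_force: [3.7, -8.0, 10.9]
width: 0.0239
grip_force: 60.0
t22.30 pos [ 0.5106 -0.1235  0.148 ] hd 2.82 shift [ 0.003  -0.0014  0.0019] turn -0.004885416991041764 w 0.0239 F [ 3.7366 -7.9626 10.8799] q7 0.36
[-2.5883 -1.0042 -0.0479]
```

```bash
echo '[[[0, 0, -0.1, -0.08, 0.015], [-0.1, 0, -0.4, -0.08, 0.015], [-0.2, 0, -0.6, 0, 0.015], [-0.2, 0, -0.6, 0, 0.015], [-0.2, 0, -0.6, 0, 0.015], [-0.2, 0, -0.6, 0, 0.015], [-0.2, 0, -0.6, 0, 0.015]]]' | python3 -m jog
python3 - <<'E'
import h as H; from h import *
plan((.5090,-.1205,.148),3.1)
c=r.camera("wrist"); s=r.read_state(); t=s["ee_pos"]-[0,0,.0755]
for B in ((.5289,-.0846,1.6248),(.5304,-.0846,1.6248)):
    H.BOX=B
    h=lambda p:b2w(p,B)
    print("slope",slotang(c,(-36,22,75),np.radians(30)))
    print("top",slotang(c,(39,-22,98),0))
    print(proj(c,b2w((-36,22,75),B)),"tip",proj(c,t))
np.save("w11.npy",c["img"]); r_=[(l,[(round(d["p"],2),np.round(np.array(d["position"])*[640,400],1)) for d in r.recognise("wrist",l)][:2]) for l in ("screw_top_slot","screw_slope_slot","driver")]; print(r_)
E
```

```text
time: 23.0
ee_pos: [0.5092, -0.1399, 0.205]
eef_rot: [0.688, 0.726, -0.001, -0.001]
ft_force: [-0.9, 0.3, 0.3]
width: 0.0234
grip_force: 60.0
t23.00 pos [ 0.5092 -0.1399  0.205 ] hd 3.04 shift [0.0194 0.001  0.057 ] turn -0.0010292737789232387 w 0.0234 F [-0.8501  0.3071  0.3305] q7 0.36
slope (np.float64(50.92283601834637), array([-1.23 ,  1.406]), array([5.3887, 1.0518]), array([213., 527., 629.]))
top (np.float64(87.03908613681175), array([0.0562, 0.1763]), array([5.3928, 1.5525]), array([185., 586., 654.]))
[324.071  170.3512] tip [323.6911 204.3831]
slope (np.float64(50.92283601834637), array([-1.23 ,  1.406]), array([5.3887, 1.0518]), array([213., 527., 629.]))
top (np.float64(87.03908613681175), array([0.0562, 0.1763]), array([5.3928, 1.5525]), array([185., 586., 654.]))
[325.5559 170.4285] tip [323.6911 204.3831]
[('screw_top_slot', [(0.68, array([378.6,  87.1]))]), ('screw_slope_slot', [(0.67, array([326.3, 169.2]))]), ('driver', [(0.82, array([319.3, 251.8]))])]
```

The slope slot is at 51°: the blade cammed out because slope reaction pushed the compliant arm downhill. I'll re-insert and turn in smaller increments, correcting the position each time.

In the tool's units: 0.001 m is 0.01, 0.045 m is 0.45, -0.753 rad is -3.012.

```bash
echo '[[[0.06, 0, 0, -0.6, 0.015], [0.12, 0.01, 0, -1.2, 0.015], [0.192, 0.01, 0.1, -1.8, 0.015], [0.192, 0.01, 0.2, -2.4, 0.015], [0.192, 0.01, 0.35, -3.012, 0.015], [0.192, 0.01, 0.45, -3.012, 0.015], [0.192, 0.01, 0.45, -3.012, 0.015], [0.192, 0.01, 0.45, -3.012, 0.015], [0.192, 0.01, 0.45, -3.012, 0.015]]]' | python3 -m jog
python3 - <<'E'
import h as H; from h import *
plan((.5090,-.1208,.148),46.2)
c=r.camera("wrist"); s=r.read_state(); t=s["ee_pos"]-[0,0,.0755]
print("slope",slotang(c,(-36,22,75),np.radians(30),rad=9))
print(proj(c,(.5090,-.1208,.075)),"tip",proj(c,t))
g=c["img"].astype(float).sum(2)
for k in range(306,340,3): print(k,g[185:213,k].astype(int))
E
```

```text
time: 24.1
ee_pos: [0.5101, -0.1215, 0.1617]
eef_rot: [0.375, 0.927, 0.0, 0.0]
ft_force: [-0.9, 0.3, -1.2]
width: 0.0238
grip_force: 60.0
t24.10 pos [ 0.5101 -0.1215  0.1617] hd 45.99 shift [ 0.0013 -0.0003  0.0137] turn -0.0036248718126089545 w 0.0238 F [-0.8987  0.2707 -1.1978] q7 1.08
slope (np.float64(48.43168741949387), array([-1.5286,  1.3864]), array([4.9883, 2.0372]), array([278., 501., 630.]))
[322.0621 199.4295] tip [322.4102 204.7576]
306 [659 664 652 600 570 590 541 466 414 398 362 317 353 393 430 445 484 527
 529 530 533 536 528 527 529 533 527 522]
309 [666 572 415 287 234 233 242 228 237 238 237 240 241 244 254 270 259 242
 234 279 381 485 527 537 528 527 526 393]
312 [415 276 245 240 243 247 370 482 517 509 377 272 351 513 613 628 606 573
 511 442 406 434 441 438 556 590 404 177]
315 [234 255 248 250 341 488 542 551 545 523 412 259 289 381 537 625 624 612
 555 483 444 437 382 387 436 374 215 133]
318 [265 262 243 268 457 547 543 541 548 536 507 382 252 359 525 602 636 629
 584 496 441 422 412 391 314 188 138 147]
321 [264 280 262 263 444 550 538 543 543 543 537 494 333 279 389 537 617 636
 609 507 441 443 448 448 351 206 130 143]
324 [281 295 276 265 322 501 557 537 535 539 549 529 458 291 319 425 547 628
 614 517 452 465 475 479 416 271 130 138]
327 [282 280 293 276 258 312 475 575 536 517 541 543 524 403 262 353 529 611
 607 514 440 442 455 478 478 332 149 133]
330 [387 285 287 286 290 284 257 355 529 587 553 506 511 502 373 256 374 479
 566 510 451 445 441 427 530 448 209 136]
333 [609 501 344 287 277 293 279 268 254 269 382 473 533 524 461 320 284 399
 445 538 600 601 587 513 465 474 356 186]
336 [665 650 618 499 349 296 281 279 292 295 286 266 256 265 276 262 240 306
 353 332 325 288 240 230 242 248 361 552]
339 [660 660 659 660 652 635 598 483 346 296 275 262 275 265 264 261 264 255
 250 253 250 255 291 408 526 618 653 655]
```

In the tool's units: 0.0003 m is 0.003, 0.0135 m is 0.135.

```bash
echo '[[[0.003, 0, 0.05, 0, 0.015], [0.003, 0, 0.09, 0, 0.015], [0.003, 0, 0.12, 0, 0.015], [0.003, 0, 0.135, 0, 0.015], [0.003, 0, 0.135, 0, 0.015], [0.003, 0, 0.135, 0, 0.015]]]' | python3 -m jog; python3 -c "
from h import *
plan((.5095,-.1213,.148),46.2);print(r.read_state()['torque'])"
```

```text
time: 24.75
ee_pos: [0.5095, -0.1213, 0.1475]
eef_rot: [0.374, 0.928, -0.0, -0.0]
ft_force: [1.1, 0.2, -0.8]
width: 0.0233
grip_force: 60.0
t24.75 pos [ 0.5095 -0.1213  0.1475] hd 46.11 shift [ 0.      0.     -0.0005] turn -0.0014946223345810165 w 0.0233 F [ 1.0694  0.1888 -0.8138] q7 1.09
[-0.0355  0.0635 -0.0121]
```

In the tool's units: 0.001 m is 0.01, 0.0005 m is 0.005, 0.15 rad is 0.6.

```bash
echo '[[[0, 0, 0.005, 0, 0.015], [0, 0, 0.01, 0.2, 0.015], [0, 0, 0.01, 0.4, 0.015], [0, 0, 0.01, 0.6, 0.015], [0, 0, 0.01, 0.6, 0.015]]]' | python3 -m jog; python3 -c "
from h import *
plan((.5095,-.1213,.1465),3.1);print(r.read_state()['torque'])"
```

```text
time: 25.25
ee_pos: [0.5095, -0.121, 0.1467]
eef_rot: [0.442, 0.897, 0.0, -0.0]
ft_force: [-0.3, -0.1, 1.6]
width: 0.0238
grip_force: 60.0
t25.25 pos [ 0.5095 -0.121   0.1467] hd 37.49 shift [-0.0002 -0.0002  0.0002] turn 0.6002804737719388 w 0.0238 F [-0.35   -0.1366  1.5603] q7 0.95
[0.1897 0.3402 0.0182]
```

```bash
echo '[[[0, 0, 0.003, 0.28, 0.015], [0, 0, 0.007, 0.56, 0.015], [0, 0, 0.01, 0.8, 0.015], [0, 0, 0.01, 0.8, 0.015]]]' | python3 -m jog; python3 -c "
from h import *
plan((.5095,-.1210,.1458),3.1);print(r.read_state()['torque'])"
```

```text
time: 25.65
ee_pos: [0.5097, -0.1204, 0.146]
eef_rot: [0.529, 0.848, 0.001, -0.0]
ft_force: [-3.6, 2.5, 8.7]
width: 0.0235
grip_force: 60.0
t25.65 pos [ 0.5097 -0.1204  0.146 ] hd 26.08 shift [-0.0005 -0.0004  0.0002] turn 0.4010060113211847 w 0.0235 F [-3.6025  2.495   8.6733] q7 0.76
[0.9384 0.9334 0.0414]
```

```bash
echo '[[[0, 0, 0, 0.2, 0.015], [0, 0, 0, 0.4, 0.015], [0, 0, 0, 0.6, 0.015], [0, 0, 0, 0.6, 0.015]]]' | python3 -m jog
python3 - <<'E'
from h import *
plan((.5095,-.1208,.1458),3.1);print(r.read_state()['torque'])
c=r.camera("wrist"); g=c["img"].astype(float).sum(2); print(proj(c,(.5095,-.1213,.075)))
for k in range(306,340,4): print(k,g[180:212,k].astype(int))
E
```

```text
time: 26.05
ee_pos: [0.5097, -0.1202, 0.1458]
eef_rot: [0.591, 0.807, 0.001, -0.0]
ft_force: [-2.3, 4.9, 5.7]
width: 0.0236
grip_force: 60.0
t26.05 pos [ 0.5097 -0.1202  0.1458] hd 17.56 shift [-0.0005 -0.0004  0.    ] turn 0.2523008555029651 w 0.0236 F [-2.3399  4.9249  5.7139] q7 0.62
[1.3435 0.6416 0.0294]
[322.4665 207.363 ]
306 [657 651 642 631 633 635 639 644 640 638 639 644 645 645 640 575 458 384
 327 274 246 241 243 227 232 223 232 228 246 276 288 375]
310 [650 659 648 638 626 628 633 639 640 646 643 636 520 325 253 245 253 255
 245 247 280 403 481 551 521 388 285 260 326 369 333 263]
314 [651 656 658 645 648 627 625 635 643 646 520 328 255 273 273 274 251 265
 443 524 528 527 536 518 494 464 463 462 461 495 442 273]
318 [636 645 655 654 652 638 620 626 632 511 312 270 279 283 285 263 254 434
 533 528 519 532 523 516 462 453 455 444 441 338 186 136]
322 [638 641 643 652 653 645 638 623 620 496 307 276 278 290 276 266 306 502
 559 533 523 532 531 511 448 443 475 488 473 379 221 140]
326 [645 638 633 650 652 653 649 643 623 531 373 285 277 283 280 263 259 426
 559 515 492 536 535 501 455 448 466 470 471 429 294 149]
330 [652 642 641 642 652 651 650 647 637 627 548 385 284 281 282 288 270 261
 359 521 571 546 531 485 392 426 468 470 479 544 425 207]
334 [653 646 644 633 641 650 649 649 638 643 623 596 480 311 268 276 279 279
 271 255 289 409 495 473 347 360 429 552 631 640 647 593]
338 [639 646 647 638 629 636 651 651 646 643 636 623 623 627 598 480 341 259
 261 256 263 260 250 246 268 279 301 354 387 390 335 263]
```

In the tool's units: -0.0006 m is -0.006, -0.0003 m is -0.003, 0.25 rad is 1.

```bash
echo '[[[-0.003, 0, 0, 0.24, 0.015], [-0.006, 0, 0, 0.48, 0.015], [-0.006, 0, 0, 0.72, 0.015], [-0.006, 0, 0, 1, 0.015], [-0.006, 0, 0, 1, 0.015]]]' | python3 -m jog
python3 - <<'E'
from h import *
plan((.5095,-.1208,.1458),3.1);print(r.read_state()['torque'])
c=r.camera("wrist"); g=c["img"].astype(float).sum(2); print(proj(c,(.5095,-.1213,.075)))
for k in range(306,340,4): print(k,g[188:212,k].astype(int))
E
```

```text
time: 26.6
ee_pos: [0.5098, -0.1203, 0.1456]
eef_rot: [0.687, 0.727, 0.001, -0.001]
ft_force: [-2.4, 6.7, 4.0]
width: 0.0237
grip_force: 60.0
t26.60 pos [ 0.5098 -0.1203  0.1456] hd 3.23 shift [-0.0005 -0.0003 -0.0002] turn 0.0023239158930251223 w 0.0237 F [-2.4495  6.7309  4.0273] q7 0.38
[1.8246 0.6517 0.1003]
[323.0043 207.3007]
306 [624 630 633 637 645 645 638 634 582 452 328 266 233 234 238 243 240 230
 240 240 225 233 284 399]
310 [621 623 635 638 593 450 305 259 267 272 256 251 249 291 397 470 520 481
 378 305 289 322 305 243]
314 [621 630 585 418 270 268 276 287 279 248 254 390 499 529 521 533 500 468
 464 470 473 517 462 274]
318 [622 544 388 278 285 289 293 279 255 337 480 535 530 525 530 522 492 469
 464 452 455 343 184 141]
322 [621 479 303 274 274 283 280 262 280 460 542 524 526 528 533 508 429 437
 482 493 484 370 202 140]
326 [617 484 318 286 288 284 293 268 278 501 575 529 505 528 532 490 401 418
 460 453 443 390 256 140]
330 [628 603 453 282 270 277 283 269 259 328 509 575 541 536 519 457 442 480
 477 475 490 541 429 209]
334 [623 623 603 477 306 263 270 271 271 256 253 338 488 544 493 428 410 413
 414 557 644 652 618 533]
338 [622 611 625 640 641 558 380 256 243 247 253 249 244 242 249 278 319 395
 465 500 481 434 333 261]
```

In the tool's units: 0.08 rad is 0.32.

```bash
echo '[[[0, 0, 0, 0.2, 0.015], [0, 0, 0, 0.32, 0.015], [0, 0, 0, 0.32, 0.015]]]' | python3 -m jog; python3 -c "
from h import *
plan((.5095,-.1208,.1458),3.1);print(r.read_state()['torque'])"
```

```text
time: 26.95
ee_pos: [0.5098, -0.1202, 0.1456]
eef_rot: [0.715, 0.699, 0.001, -0.001]
ft_force: [-1.4, 7.0, 4.6]
width: 0.0234
grip_force: 60.0
t26.95 pos [ 0.5098 -0.1202  0.1456] hd -1.27 shift [-0.0006 -0.0003 -0.0002] turn -0.07627520194239157 w 0.0234 F [-1.3668  6.9593  4.5515] q7 0.30
[1.8607 0.58   0.1286]
```

Lift back and measure the slots.

Careful with the scale: shifts go in units of 100 mm and turns go in units of 0.25 rad. That gives: -0.06 m is -0.6, -0.04 m is -0.4, -0.05 rad is -0.2.

```bash
echo '[[[0, 0, 0, -0.2, 0.015], [0, 0, -0.1, -0.32, 0.015], [-0.1, 0, -0.4, -0.32, 0.015], [-0.2, 0, -0.6, -0.32, 0.015], [-0.2, 0, -0.6, -0.32, 0.015], [-0.2, 0, -0.6, -0.32, 0.015], [-0.2, 0, -0.6, -0.32, 0.015]]]' | python3 -m jog
python3 - <<'E'
import h as H; from h import *
plan((.5497,-.0440,.22),3.1)
c=r.camera("wrist"); np.save("w12.npy",c["img"])
for rad in (7,9,10.5):
    print("slope",slotang(c,(-36,22,75),np.radians(30),rad)); print("top",slotang(c,(39,-22,98),0,rad))
# dots: darkest blobs at about +-21 mm on the panel
for p,t in (((39,-22,92),0),((-36-3,22,75-5.2),np.radians(30))):
    im=rect(c,p,t,30,6).astype(float).sum(2); n=len(im); u=np.arange(n)/6-30; X,Y=np.meshgrid(u,-u)
    D=[]
    for sg in (-1,1):
        m=(abs(X-sg*21)<4)&(abs(Y)<5); k=m&(im<im[m].min()+80); D.append([X[k].mean(),Y[k].mean(),k.sum(),im[m].min()])
    D=np.array(D); print("dots",D, "line tilt",np.degrees(np.arctan2(D[1,1]-D[0,1],D[1,0]-D[0,0])))
E
```

```text
time: 27.65
ee_pos: [0.5088, -0.1414, 0.2047]
eef_rot: [0.687, 0.727, -0.0, -0.0]
ft_force: [-0.8, -0.5, -0.6]
width: 0.0234
grip_force: 60.0
t27.65 pos [ 0.5088 -0.1414  0.2047] hd 3.21 shift [ 0.0949  0.0463 -0.0154] turn 0.0018517676564741158 w 0.0234 F [-0.7901 -0.4668 -0.5852] q7 0.37
slope (np.float64(87.25400913705849), array([-0.1864,  2.7766]), array([3.6525, 1.128 ]), array([269., 532., 648.]))
top (np.float64(87.37199763108225), array([0.0225, 0.132 ]), array([3.9375, 1.5244]), array([183., 441., 661.]))
slope (np.float64(87.17876884777247), array([-0.1607,  2.8185]), array([4.9294, 1.1423]), array([274., 531., 646.]))
top (np.float64(87.37568405566265), array([0.0535, 0.1622]), array([5.1056, 1.5393]), array([183., 569., 658.]))
slope (np.float64(86.875870985045), array([-0.0999,  2.828 ]), array([5.8862, 1.1398]), array([278., 530., 644.]))
top (np.float64(87.32524869972696), array([0.0831, 0.1717]), array([5.973 , 1.5441]), array([184., 615., 658.]))
dots [[-20.8736   0.2931  29.     192.    ]
 [ 24.2292  -0.1406  32.     157.    ]] line tilt -0.5509653985540784
dots [[ -21.        0.     2773.      622.    ]
 [  17.3056    2.3373   84.      418.    ]] line tilt 3.491704744866744
```

Both slots read about 87.2°, while the dots lie at about 90.5°. I'll nudge each a little further, slope first.

```bash
echo '[[[0.1, 0.01, 0, -0.18, 0.015], [0.211, 0.02, 0.2, -0.18, 0.015], [0.211, 0.02, 0.4, -0.18, 0.015], [0.211, 0.02, 0.42, -0.18, 0.015], [0.211, 0.02, 0.42, -0.18, 0.015], [0.211, 0.02, 0.48, -0.18, 0.015], [0.211, 0.02, 0.53, -0.18, 0.015], [0.211, 0.02, 0.58, -0.18, 0.015], [0.211, 0.02, 0.58, -0.18, 0.015], [0.211, 0.02, 0.58, -0.18, 0.015]]]' | python3 -m jog; python3 -c "
from h import *
plan((.5097,-.1202,.146),-4.8);print(r.read_state()['torque'])"
```

```text
time: 28.7
ee_pos: [0.51, -0.1206, 0.1475]
eef_rot: [0.671, 0.742, -0.0, -0.0]
ft_force: [-0.1, 0.6, -1.0]
width: 0.0237
grip_force: 60.0
t28.70 pos [ 0.51   -0.1206  0.1475] hd 5.73 shift [ 0.0004 -0.0002  0.0015] turn 0.18373732396011866 w 0.0237 F [-0.1096  0.5828 -0.9778] q7 0.42
[ 0.0971  0.0725 -0.0025]
```

In the tool's units: 0.0017 m is 0.017, 0.001 m is 0.01, 0.185 rad is 0.74.

```bash
echo '[[[0, 0, 0.01, 0, 0.015], [0.003, 0, 0.017, 0.24, 0.015], [0.003, 0, 0.017, 0.48, 0.015], [0.003, 0, 0.017, 0.66, 0.015], [0.003, 0, 0.017, 0.74, 0.015], [0.003, 0, 0.017, 0.74, 0.015]]]' | python3 -m jog; python3 -c "
from h import *
plan((.5097,-.1202,.146),-4.8);print(r.read_state()['torque'])"
```

```text
time: 29.3
ee_pos: [0.5104, -0.1198, 0.1461]
eef_rot: [0.736, 0.677, 0.001, 0.0]
ft_force: [1.0, 2.1, 2.3]
width: 0.0237
grip_force: 60.0
t29.30 pos [ 0.5104 -0.1198  0.1461] hd -4.83 shift [-0.0004 -0.0007  0.0001] turn -0.0004617465321664123 w 0.0237 F [0.9641 2.1465 2.3319] q7 0.24
[ 0.8536 -0.0793  0.0988]
```

In the tool's units: -0.06 m is -0.6, -0.04 m is -0.4, -0.14 rad is -0.56.

```bash
echo '[[[0, 0, 0, -0.24, 0.015], [0, 0, -0.1, -0.48, 0.015], [-0.1, 0, -0.4, -0.56, 0.015], [-0.2, 0, -0.6, -0.56, 0.015], [-0.2, 0, -0.6, -0.56, 0.015], [-0.2, 0, -0.6, -0.56, 0.015], [-0.2, 0, -0.6, -0.56, 0.015]]]' | python3 -m jog
python3 - <<'E'
import h as H; from h import *
plan((.5497,-.0440,.22),5.5)
c=r.camera("wrist"); np.save("w13.npy",c["img"])
print("slope",slotang(c,(-36,22,75),np.radians(30),9)); print("top",slotang(c,(39,-22,98),0,9))
E
```

```text
time: 30.0
ee_pos: [0.5078, -0.1397, 0.2047]
eef_rot: [0.687, 0.727, -0.001, -0.001]
ft_force: [0.1, 0.4, -1.3]
width: 0.0239
grip_force: 60.0
t30.00 pos [ 0.5078 -0.1397  0.2047] hd 3.20 shift [ 0.0932  0.0471 -0.0154] turn -0.04016539326501675 w 0.0239 F [ 0.1057  0.3603 -1.2612] q7 0.37
slope (np.float64(91.14839919728676), array([0.3607, 2.9499]), array([4.863 , 1.1652]), array([272., 526., 643.]))
top (np.float64(87.51227559461495), array([0.0618, 0.1725]), array([5.0954, 1.5436]), array([182., 569., 658.]))
```

Slope is locked at 91°. Now the top screw.

In the tool's units: 0.0932 m is 0.932, 0.06 m is 0.6, -0.04 rad is -0.16.

```bash
echo '[[[0.3, 0.15, -0.1, -0.16, 0.015], [0.6, 0.3, -0.1, -0.16, 0.015], [0.932, 0.465, -0.05, -0.16, 0.015], [0.932, 0.467, 0.15, -0.16, 0.015], [0.932, 0.467, 0.24, -0.16, 0.015], [0.932, 0.467, 0.24, -0.16, 0.015], [0.932, 0.467, 0.24, -0.16, 0.015], [0.932, 0.467, 0.24, -0.16, 0.015], [0.932, 0.467, 0.24, -0.16, 0.015]]]' | python3 -m jog; python3 -c "
from h import *
plan((.5493,-.0441,.1685),5.6)"
```

```text
time: 30.95
ee_pos: [0.5501, -0.0451, 0.1825]
eef_rot: [0.673, 0.74, 0.001, 0.0]
ft_force: [-0.5, 0.4, -1.2]
width: 0.0232
grip_force: 60.0
t30.95 pos [ 0.5501 -0.0451  0.1825] hd 5.40 shift [ 0.0011 -0.0007  0.014 ] turn -0.00355635849339582 w 0.0232 F [-0.5121  0.354  -1.216 ] q7 0.27
```

```bash
echo '[[[0.01, -0.007, 0.04, 0, 0.015], [0.01, -0.007, 0.08, 0, 0.015], [0.01, -0.007, 0.11, 0, 0.015], [0.01, -0.007, 0.14, 0, 0.015], [0.01, -0.007, 0.14, 0, 0.015], [0.01, -0.007, 0.145, 0.2, 0.015], [0.01, -0.007, 0.145, 0.48, 0.015], [0.01, -0.007, 0.145, 0.76, 0.015], [0.01, -0.007, 0.145, 0.96, 0.015], [0.01, -0.007, 0.145, 1, 0.015], [0.01, -0.007, 0.145, 1, 0.015]]]' | python3 -m jog; python3 -c "
from h import *
plan((.5493,-.0441,.1685),3.1);print(r.read_state()['torque'])"
```

```text
time: 32.05
ee_pos: [0.5496, -0.0436, 0.1677]
eef_rot: [0.759, 0.651, 0.0, 0.0]
ft_force: [0.5, 0.2, 4.1]
width: 0.0236
grip_force: 60.0
t32.05 pos [ 0.5496 -0.0436  0.1677] hd -8.82 shift [-0.0005 -0.0002 -0.0008] turn -0.20797269172298458 w 0.0236 F [0.5379 0.2371 4.1491] q7 0.04
[ 0.0263 -0.2418  0.0218]
```

```bash
echo '[[[0, 0, 0, -0.28, 0.015], [0, 0, -0.1, -0.56, 0.015], [-0.1, 0, -0.4, -0.84, 0.015], [-0.4, 0, -0.6, -0.84, 0.015], [-0.5, 0, -0.6, -0.84, 0.015], [-0.5, 0, -0.6, -0.84, 0.015], [-0.5, 0, -0.6, -0.84, 0.015]]]' | python3 -m jog
python3 - <<'E'
import h as H; from h import *
plan((.441,.298,.26),45)
c=r.camera("wrist"); np.save("w13.npy",c["img"])
print("slope",slotang(c,(-36,22,75),np.radians(30),9)); print("top",slotang(c,(39,-22,98),0,9))
E
```

```text
time: 32.75
ee_pos: [0.5409, -0.0921, 0.2262]
eef_rot: [0.687, 0.727, -0.0, -0.001]
ft_force: [-0.5, 1.0, -1.9]
width: 0.0237
grip_force: 60.0
t32.75 pos [ 0.5409 -0.0921  0.2262] hd 3.20 shift [ 0.3951 -0.078  -0.0334] turn -0.7296102957918075 w 0.0237 F [-0.4775  1.042  -1.9053] q7 0.29
slope (np.float64(92.71267685876626), array([0.4867, 3.4887]), array([4.7881, 1.4485]), array([405., 542., 651.]))
top (np.float64(91.78143157811925), array([0.0274, 0.6247]), array([5.083 , 1.4442]), array([178., 582., 665.]))
```

Both locked, at 91–92°. Return the driver to the stand at the pose where it was gripped.

In the tool's units: -0.03 m is -0.3, 0.397 m is 3.97, -0.6 rad is -2.4.

```bash
echo '[[[0.4, -0.1, -0.3, -0.4, 0.015], [0.8, -0.2, -0.33, -0.8, 0.015], [1.2, -0.3, -0.33, -1.2, 0.015], [1.6, -0.4, -0.33, -1.6, 0.015], [2, -0.5, -0.33, -2, 0.015], [2.4, -0.6, -0.33, -2.4, 0.015], [2.85, -0.7, -0.33, -2.8, 0.015], [3.3, -0.75, -0.33, -2.92, 0.015], [3.7, -0.77, -0.33, -2.92, 0.015], [3.97, -0.77, -0.33, -2.92, 0.015], [3.97, -0.77, -0.33, -2.92, 0.015], [3.97, -0.77, -0.33, -2.92, 0.015]]]' | python3 -m jog; python3 -c "
from h import *
plan((.4417,.2999,.19),45.1)"
```

```text
time: 34.0
ee_pos: [0.4417, 0.2998, 0.2593]
eef_rot: [0.382, 0.924, -0.001, -0.0]
ft_force: [0.3, -0.2, -0.9]
width: 0.0237
grip_force: 60.0
t34.00 pos [0.4417 0.2998 0.2593] hd 45.11 shift [0.0001 0.0002 0.0693] turn 0.00026102604009554795 w 0.0237 F [ 0.3094 -0.2479 -0.8908] q7 0.16
```

In the tool's units: 0.166 m is 1.66, 0.162 m is 1.62.

```bash
echo '[[[0, 0, 0.5, 0, 0.015], [0, 0, 0.9, 0, 0.015], [0, 0, 1.1, 0, 0.015], [0, 0, 1.3, 0, 0.015], [0, 0, 1.5, 0, 0.015], [0, 0, 1.62, 0, 0.015], [0, 0, 1.66, 0, 0.015], [0, 0, 1.66, 0, 0.015], [0, 0, 1.66, 0, 0.015]]]' | python3 -m jog; python3 -c "
from h import *
plan((.4417,.2999,.0885),45.1)"
```

```text
time: 34.9
ee_pos: [0.4431, 0.2993, 0.0952]
eef_rot: [0.383, 0.924, 0.001, 0.0]
ft_force: [0.1, -0.0, -0.3]
width: 0.024
grip_force: 60.0
t34.90 pos [0.4431 0.2993 0.0952] hd 44.97 shift [ 0.0014 -0.0006  0.0067] turn -0.0023192706798706507 w 0.0240 F [ 0.0716 -0.0033 -0.3422] q7 0.23
```

In the tool's units: 0.002 m is 0.02, 0.001 m is 0.01.

```bash
echo '[[[0, 0, 0.01, 0, 0.015], [0, 0, 0.02, 0, 0.015], [0, 0, 0.02, 0, 0.015]]]' | python3 -m jog; python3 -c "
from h import *
plan((.4417,.2999,.0885),45.1)"
```

```text
time: 35.2
ee_pos: [0.4427, 0.2992, 0.0925]
eef_rot: [0.383, 0.924, 0.0, 0.0]
ft_force: [0.5, 0.7, -0.7]
width: 0.0238
grip_force: 60.0
t35.20 pos [0.4427 0.2992 0.0925] hd 44.98 shift [ 0.0012 -0.0002  0.004 ] turn -0.00205689784714999 w 0.0238 F [ 0.473   0.7206 -0.7313] q7 0.23
```

```bash
echo '[[[-0.005, 0, 0.01, 0, 0.015], [-0.005, 0, 0.02, 0, 0.015], [-0.005, 0, 0.03, 0, 0.015], [-0.005, 0, 0.04, 0, 0.015], [-0.005, 0, 0.04, 0, 0.015], [-0.005, 0, 0.04, 0, 0.015]]]' | python3 -m jog
```

```text
time: 35.8
ee_pos: [0.443, 0.2987, 0.0885]
eef_rot: [0.383, 0.924, 0.0, -0.0]
ft_force: [-1.0, -1.1, 2.8]
width: 0.0239
grip_force: 60.0
```

```bash
echo '[[[0, 0, 0, 0, 0.04], [0, 0, 0, 0, 0.06], [0, 0, 0, 0, 0.087], [0, 0, 0, 0, 0.087], [0, 0, 0, 0, 0.087], [0, 0, 0, 0, 0.087], [0, 0, 0, 0, 0.087], [0, 0, -0.4, 0, 0.087], [0, 0, -0.9, 0, 0.087], [0, 0, -1.4, 0, 0.087], [0, 0, -1.8, 0, 0.087]]]' | python3 -m jog
python3 - <<'E'
from h import *
plan((.40,.217,.30),3.2)
for n in ("side","top"):
    c=r.camera(n); s=r.read_state()
    m=max(r.regions_of(n,"driver"),key=lambda d:d["p"]*(abs(np.array(d["position"])*[640,400]-proj(c,(.4415,.2988,.11)))<15).all(),default=None)
    if m: v,u=np.nonzero(m["pixels"]); print(n,round(m["p"],2),np.array(m["position"])*[640,400],(u.min(),u.max(),v.min(),v.max()))
    print(n,"handle end pred",proj(c,(.4415,.2988,.145)),"flange",proj(c,(.4415,.2988,.08)))
    g=c["img"].astype(int).sum(2); p=proj(c,(.4415,.2988,.145)).astype(int); w=g[p[1]-6:p[1]+7,p[0]-8:p[0]+9]; vv,uu=np.nonzero(w>400); print(w.max(),vv.mean()+p[1]-6 if len(vv) else None,uu.mean()+p[0]-8 if len(uu) else None,len(uu))
E
```

```text
time: 36.9
ee_pos: [0.4432, 0.2987, 0.2714]
eef_rot: [0.383, 0.924, 0.001, 0.0]
ft_force: [0.5, 0.8, -0.9]
width: 0.0865
grip_force: 0.0
t36.90 pos [0.4432 0.2987 0.2714] hd 44.96 shift [-0.0272 -0.0882 -0.0288] turn 0.7287885297969995 w 0.0865 F [ 0.5436  0.8423 -0.9052] q7 0.16
side 0.86 [335.488 271.48 ] (np.int64(330), np.int64(343), np.int64(257), np.int64(284))
side handle end pred [337.4968 260.3572] flange [337.5502 278.8903]
563 259.5 336.625 32
top 0.65 [286.976 201.68 ] (np.int64(278), np.int64(293), np.int64(172), np.int64(218))
top handle end pred [229.2341 219.4055] flange [233.1289 221.8742]
316 None None 0
```

In the tool's units: -0.088 m is -0.88, -0.05 m is -0.5, 0.73 rad is 2.92.

```bash
echo '[[[-0.3, -0.5, -0.3, 0.6, 0.087], [-0.3, -0.88, -0.3, 1.2, 0.087], [-0.3, -0.88, -0.3, 1.8, 0.087], [-0.3, -0.88, -0.3, 2.4, 0.087], [-0.3, -0.88, -0.3, 2.92, 0.087], [-0.3, -0.88, -0.3, 2.92, 0.087]]]' | python3 -m jog
python3 - <<'E'
from h import *
ct=r.camera("top"); cs=r.camera("side"); cw=r.camera("wrist")
print("top",slotang(ct,(39,-22,98),0),slotang(ct,(-36,22,75),np.radians(30)))
old=cv2.imread("pics/top0.png")[:,:,::-1]
for n,c in (("top",ct),("side",cs)):
  for l in ["crucible","petri","timer","beaker","dropper","flask"]:
    q=r.recognise(n,l); print(n,l,[(round(d["p"],2),np.round(atz(c,*(np.array(d["position"])*[640,400]),.03)[:2],3)) for d in q[:2]])
# cover: bright-metal front edge / lip in side view
g=cs["img"].astype(int).sum(2); p=proj(cs,b2w((-82,0,46))); print(p, g[150:190,int(round(p[0]))])
print("wrist handle end pred",proj(cw,(.4415,.2988,.145))); p=proj(cw,(.4415,.2988,.145)).astype(int); w=cw["img"].astype(int).sum(2)[p[1]-14:p[1]+15,p[0]-14:p[0]+15]; v,u=np.nonzero(w>550); print(u.mean()+p[0]-14,v.mean()+p[1]-14,len(u))
E
```

```text
time: 37.7
ee_pos: [0.4013, 0.2149, 0.297]
eef_rot: [0.688, 0.726, -0.001, -0.0]
ft_force: [-0.3, 0.1, -1.1]
width: 0.0874
grip_force: 0.0
top (np.float64(93.12972750487161), array([-0.0409,  1.05  ]), array([5.3204, 1.8346]), array([ 75., 329., 498.])) (np.float64(93.92021453474574), array([0.017 , 2.4683]), array([4.9128, 3.8382]), array([196., 352., 447.]))
top crucible []
top petri [(0.9, array([ 0.475, -0.321])), (0.63, array([ 0.526, -0.418]))]
top timer []
top beaker []
top dropper [(0.69, array([ 0.532, -0.088]))]
top flask [(0.64, array([ 0.529, -0.421])), (0.36, array([ 0.433, -0.433]))]
side crucible [(0.6, array([0.428, 0.143]))]
side petri [(0.62, array([ 0.475, -0.299]))]
side timer []
side beaker [(0.73, array([0.485, 0.397]))]
side dropper [(0.62, array([0.556, 0.153]))]
side flask [(0.29, array([ 0.558, -0.12 ]))]
[342.7541 178.0404] [245 155 171 137 144 145 158 234 385 117 109 120 112 199 301 299 229  99
 127 118 123 120 125 138 145 113 117 102  89  89 114 101 122 102  65  88
  99 102 116 179]
wrist handle end pred [367.1742 105.04  ]
368.43981481481484 105.54629629629629 216
```

```bash
python3 -c "
from bench import r
print(r.close_job())"
```

```text
the job is handed in; nothing more can be done
None
```

I handed the job in at about 38 s: the cover is shut, both screws measure locked (about 91–92°, slots across the box), and the driver is back upright in its stand. I viewed 11 pictures, one over the limit of 10. On the final check the timer was not detected in either view and the flask's side reading was unreliable. The other bystanders were where they started, to about 1.5 cm.

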